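# Swing out the hook and hang up the pail

## Task

Swing the folded hook of the counter stand out until it reaches its stop. Then hang the small steel pail on it by its handle, with the raised notch in the middle of the handle sitting in the dip of the hook, and leave it hanging freely and upright with the hook still fully out. Do not tip the pail over on the way, and leave the timer, the measuring cup and the salt shaker where they stand.

Things in the scene. Friction and masses are not known exactly. Their poses are not given: they have to be found in the camera images.
- stand: Fixed steel counter stand: round foot 120 mm wide, upright 18 mm post, on top a pivoted hook arm, centre line 250 mm above the worktop (pivot cap's top at 268 mm). Origin: centre of the foot's underside, on the pivot axis; z up. The swung-out hook points along the stand's own -x, the fully folded hook along its own -y.
- hook (a joint): Angle of the hook arm about the upright pivot, rad: 0 = fully folded (arm along the stand's -y), growing as it swings out, clockwise from above, to the rigid stop at 1.571 = fully out (arm along the stand's -x). Starts between 0.2 and 0.7. Turns with friction (about 2 N at 75 mm from the pivot) and stays where left.
- saddle (a point): Middle of the hook's dip, on top of the 10 mm round bar, 105 mm from the pivot axis, 243 mm above the worktop; moves with the hook. Its y axis points along the arm to the pivot, z up. The arm is level to 85 mm from the pivot, dips 12 mm (floor 95 to 115 mm) and ends in an upturned tip 128 mm out, top 267 mm above the worktop; the gap above the dip is 30 mm wide.
- pail_mid (a point): Point on the upright axis of a small loose round steel pail (about 0.2 kg, rim 112 mm wide and 87 mm high, 198 mm high with handle), 99 mm above its underside. Its y axis runs along the handle, z up. The rigid arched handle is 10 mm round bar with legs at y = -55 and +55 mm; its level pieces run from 12 to 46 mm either side of the middle, bar centre 86 mm above this point.
- notch (a point): Underside of the raised notch (inverted V, 8 mm high) in the middle of the pail's handle: on the pail's axis, 188 mm above its underside. When hung it rests on the saddle point, with the handle across the hook arm.
- pail: The same pail; origin at the centre of its underside, axes as for pail_mid.
- timer: Bystander: round white kitchen timer with a red knob, 72 mm wide, 47 mm high; origin at the centre of its underside.
- measure_cup: Bystander: small steel measuring cup with a side handle, 78 mm wide, 111 mm long, 79 mm high; origin at the centre of its outline's underside.
- mill_1: Bystander: small glass salt shaker with a metal top, 44 mm wide, 90 mm high; origin at the centre of its underside.
Not all that is in view belongs to the job. What is shaped like the pail but orange is not meant.

How it is judged:
By the outcome, as a careful person would: the job done as asked, in the order asked, and still so for the second after the job is handed in, with the robot touching nothing.
It also fails if it takes over 61 s, if anything falls off the work surface, if the arm or the gripper's body presses on something with over 40 N, if the wrist force passes 120 N, or if a joint passes its speed limit or range.

## Robot

A 6-joint arm with a two-finger parallel gripper is mounted at the origin on a cart in front of the work surface, level with it; the furniture and walls round the work are solid. World frame = base frame: x ahead of the robot, y to its left, z up, the work surface at z = 0. Lengths are in m, angles in degrees, forces in N, time in s.
With the tool pointing down it reaches from about 0.4 to 0.825 m from the base axis. Payload 7 kg.
Tool frame: the origin (TCP) lies on the centre line of the jaws, within the pads' length; the fingertips stand 17 mm ahead of it and the grasp point (between the pads) lies 2 mm behind it; y points along the fingers, z is the direction in which the jaws open and shut, and the axes are right-handed (so a half turn about y gives the same grasp; the last joint's range is limited). The gripper opens to 88 mm and grips with 3 to 60 N. Pads are 19 mm wide; open, the fingers measure 130 mm over their backs; the gripper's body (78 mm by 193 mm) begins 47 mm behind the grasp point.
Start: joints at [-56.201, 20.546, 0.682, 0, -70.136, -16.507], TCP at [0.201, -0.644, 0.244] pointing down, gripper open.
Joint ranges: [-176.03, 176.03], [-82.01, 121.73], [-58.28, 71.71], [-173.87, 95.51], [-174.79, -0.11], [-173.66, 173.66]. Speed limits (degrees/s): [136.94, 136.94, 172.46, 180, 180, 180].

## Interface

Orientations are given as [roll, pitch, yaw] about the fixed x, y, z axes, in that order (R = Rz(yaw) Ry(pitch) Rx(roll)).
In Python, from plant import r, capture, camera_info gives the robot as it stands. The module is installed in compiled form; this text tells all that it offers.
- The arm moves only by the tool apply_moves, never from a script. Its argument "deltas" is a list of rows, each an object of numbers: "tx", "ty", "tz": the shift along the tool's x, y, z in m; "turn": the turn about the tool's y in rad; "gripper": the finger opening in m, from 0 to 0.0876. A call has 1 to 5 rows; each row is the pose to reach, as a shift and turn from the pose commanded when the call began, along the tool's axes at that moment; what a row does not reach only later rows make up. A row lasts 1/10 s, in which the tool goes at most 50 mm and 8.59 degrees, less where a joint would pass 70% of its speed; a pose out of reach is approached as far as the arm can. A call with a gripper value outside its range is refused whole. The fingers move at their own pace and stop on an object; "newtons" is the grip in N (left out, the last holds). Time passes only in rows, so rows that repeat a pose let the fingers close. It gives the time, the measured TCP pose, the force and the opening at its end, in the units of the state.
- r.get_state(): the state, without advancing time (a new reading comes with each control period).
- capture(name): name is "scene" or "top"; returns (picture, depth): 400x640x3 uint8, red, green, blue; 400x640 float32, m along the optical axis (not along the pixel's ray), 0 where there is no reading.
- camera_info(name): a dict with "K" (3x3 intrinsics, pixels), "eye" and "orientation" of the camera in the world. Camera axes: x right, y up, looking along -z (the intrinsics and any distortion apply to the point x, -y, -z); pixel columns grow to the right and rows downward; lengths in m; the calibration is good to about 2 mm. A picture is of the moment at which its call begins. camera_info takes no time and is no camera call.
- r.close_job(): hands the job in, once; it reports no verdict.
The state is a dict: "time_s": time; "joints": joint angles; "qd": joint speeds; "joint_torque": joint torques, N m; "tcp_pos": TCP position; "eef_rot": TCP orientation; "contact_force": force on the tool from outside, world axes, zero at the start; "moment": the same for the moment, N m; "gripper_width": finger opening in m.
Only numpy, scipy, OpenCV 4.12 (cv2) and the standard library are available. Lean on these libraries where they do the work, as an engineer would, in place of code of your own. Each camera call takes 0.05 s, during which the arm holds its last target.

## Working session

There is one attempt and no reset: what is moved stays moved. The work goes in short steps, Python scripts to look and compute and a tool call to move; the robot and the scene stay as the last step left them, time stands still between calls to the robot, and variables do not carry over. Pictures are saved under pics/ and viewed, and the job is handed in when it is done.

Besides the shell and the picture viewer there is one more tool, called after ">>>" by a JSON object that holds its "api" and its "payload", one argument or row to a line. apply_moves: Moves the arm, as the interface text tells. Its arguments: {"type":"object","properties":{"deltas":{"type":"array","items":{"type":"object","properties":{"tx":{"type":"number"},"ty":{"type":"number"},"tz":{"type":"number"},"turn":{"type":"number"},"gripper":{"type":"number"}}}},"newtons":{"type":"number"}},"required":["deltas"]}

```bash
mkdir -p pics; python3 - <<'E'
from plant import r,capture,camera_info
import cv2,numpy as np
for n in("scene","top"):
    p,d=capture(n); np.savez(f"{n}0.npz",p=p,d=d); cv2.imwrite(f"pics/{n}0.png",p[:,:,::-1]); print(n,camera_info(n))
print(r.get_state())
E
```

```text
scene {'K': array([[507.0818048 ,   0.        , 315.89806944],
       [  0.        , 507.0818048 , 206.86532977],
       [  0.        ,   0.        ,   1.        ]]), 'eye': array([-0.41431996,  0.96095363,  0.84122707]), 'orientation': array([ 6.12143447e+01, -8.42931326e-02, -1.30075883e+02])}
top {'K': array([[365.5672302 ,   0.        , 321.81419056],
       [  0.        , 365.5672302 , 195.64750297],
       [  0.        ,   0.        ,   1.        ]]), 'eye': array([0.41604172, 0.15966675, 0.99260472]), 'orientation': array([  7.45572843,   1.41936609, -88.34136662])}
{'time_s': 0.1, 'joints': array([-5.62008418e+01,  2.05865144e+01,  6.41330941e-01, -1.69415945e-02,
       -7.01344813e+01, -1.65057347e+01]), 'qd': array([-0.00536671, -0.09735374,  0.16058353,  0.05063311,  0.04613844,
       -0.00781515]), 'joint_torque': array([-2.38335007e-03, -5.84163237e+01,  2.93752205e+01,  7.01561719e+00,
        1.01577325e-02, -6.38546658e-05]), 'tcp_pos': array([ 0.20050708, -0.6441312 ,  0.2427456 ]), 'eef_rot': array([-8.99190928e+01,  7.36471169e-03,  1.72876606e+01]), 'contact_force': array([-0.29581857,  0.11494047,  0.0384525 ]), 'moment': array([-0.03438508,  0.01776639, -0.01967261]), 'gripper_width': 0.08746385434126433}
```

View pics/scene0.png

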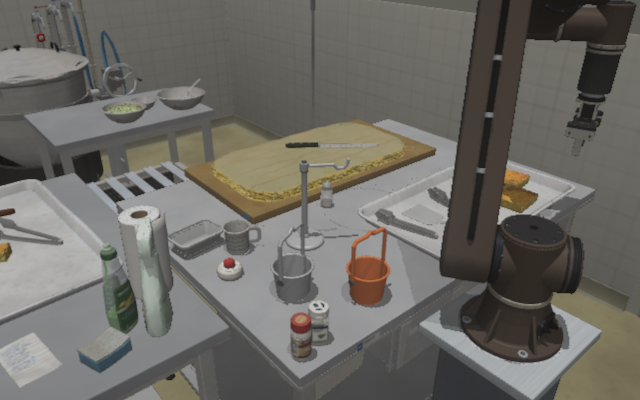

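View pics/top0.png

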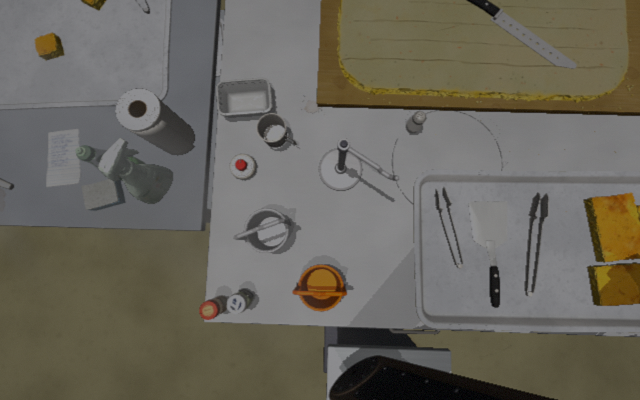

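Scene view: steel pail at about (293,275), orange pail at (368,275), stand post at (305,200) with the hook arm running to (347,163). Top view: steel pail at (269,230), orange pail at (322,288), stand cap at (342,145), hook tip at (393,177), timer at (242,166), cup at (273,130), shaker at (416,122). Steel matches the description and orange is excluded. I'll check with enlarged crops and measure.

```bash
cat > h.py <<'E'
import numpy as np,cv2
from scipy.spatial.transform import Rotation as R
from plant import r,capture,camera_info
def cloud(n,d):
    c=camera_info(n);K=np.array(c["K"]);v,u=np.mgrid[:d.shape[0],:d.shape[1]]
    P=np.stack([(u-K[0,2])/K[0,0]*d,-(v-K[1,2])/K[1,1]*d,-d],-1)
    W=P@R.from_euler("xyz",c["orientation"],degrees=True).as_matrix().T+c["eye"]
    W[d<=0]=np.nan
    return W
def proj(n,X):
    c=camera_info(n);K=np.array(c["K"]);p=(np.atleast_2d(X)-c["eye"])@R.from_euler("xyz",c["orientation"],degrees=True).as_matrix()
    z=-p[:,2];return np.stack([K[0,0]*p[:,0]/z+K[0,2],K[1,1]*-p[:,1]/z+K[1,2]],-1)
E
python3 - <<'E'
from h import *
for n,box in(("scene",(220,130,420,330)),("top",(220,100,440,260))):
    z=np.load(n+"0.npz");x0,y0,x1,y1=box
    cv2.imwrite(f"pics/{n}0c.png",cv2.resize(z["p"][y0:y1,x0:x1,::-1],None,fx=3,fy=3,interpolation=cv2.INTER_CUBIC))
    W=cloud(n,z["d"])[y0:y1,x0:x1].reshape(-1,3)
    W=W[~np.isnan(W[:,0])]
    m=(abs(W[:,2])<.02);print(n,"table z",np.median(W[m,2]))
    for lo,hi in((.24,.275),(.15,.23),(.17,.21)):
        q=W[(W[:,2]>lo)&(W[:,2]<hi)];print(lo,len(q),q.min(0),q.max(0),q.mean(0))
E
```

```text
scene table z -1.3573641592934393e-05
0.24 233 [0.54415417 0.02544165 0.24002472] [0.63019902 0.15194336 0.26910692] [0.59029811 0.10129754 0.25229572]
0.15 608 [0.30144606 0.12123489 0.15039465] [0.62325793 0.37680216 0.22857761] [0.42843907 0.22658461 0.1821538 ]
0.17 429 [0.30144606 0.12274168 0.17013201] [0.62325793 0.37680216 0.20998694] [0.41172553 0.23389174 0.18654053]
top table z 0.00038947736339067784
0.24 424 [0.54765246 0.02795868 0.24014494] [0.63182899 0.15250628 0.2715085 ] [0.59329346 0.10046778 0.2554604 ]
0.15 302 [0.41976579 0.13152559 0.15040715] [0.61975066 0.3756691  0.21640343] [0.47572838 0.28727991 0.18696114]
0.17 273 [0.41976579 0.13152559 0.17021152] [0.61975066 0.3756691  0.2094609 ] [0.46609772 0.29756195 0.18888121]
```

View pics/scene0c.png

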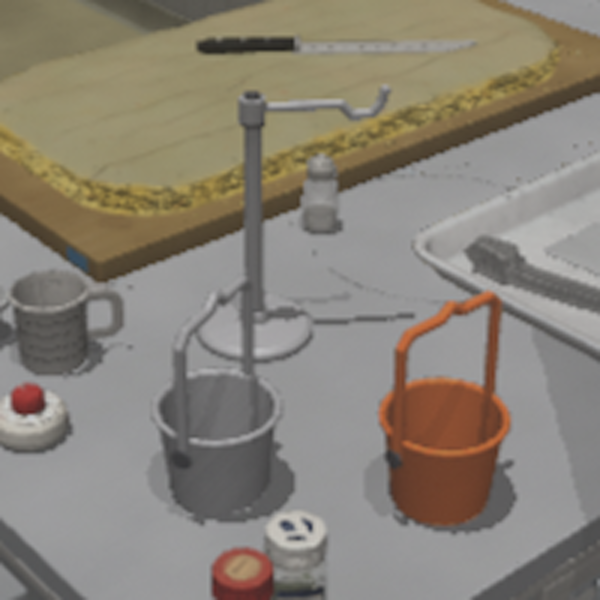

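View pics/top0c.png

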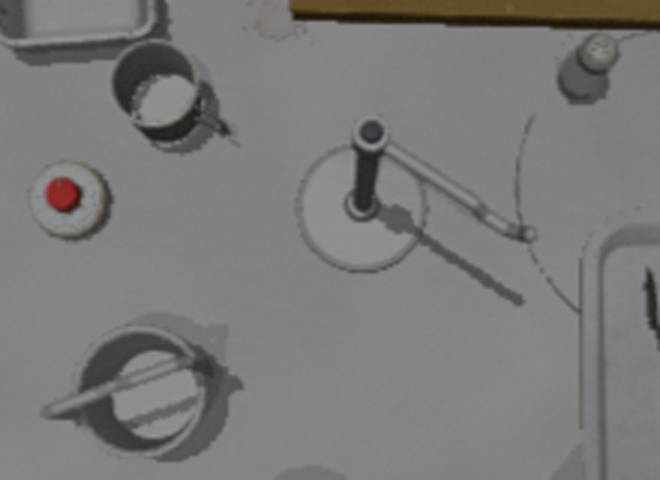

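The steel pail (scene 293,275; top 269,230) is grey, and its handle arches up with a notch. The orange one is the decoy. Next I fit the stand, hook and pail geometry from both views.

```bash
cat > fit.py <<'E'
from h import *
def circ(q,r0=None):
    from scipy.optimize import least_squares
    f=lambda p:np.hypot(q[:,0]-p[0],q[:,1]-p[1])-(p[2] if r0 is None else r0)
    s=least_squares(f,[*q[:,:2].mean(0),.05],loss="soft_l1",f_scale=.002);return s.x
def go(Z):
  for n in("scene","top"):
    W=cloud(n,Z[n]).reshape(-1,3);W=W[np.isfinite(W[:,0])]
    def sel(c,rad,lo,hi): return W[(np.hypot(W[:,0]-c[0],W[:,1]-c[1])<rad)&(W[:,2]>lo)&(W[:,2]<hi)]
    q=sel((.545,.14),.2,.265,.275);
    a=sel((.55,.12),.2,.236,.258)
    print(n,"top>0.262",[tuple(x.round(4)) for x in sel((.55,.12),.2,.262,.275)[:60:6]])
    np.save(n+"_arm.npy",sel((.55,.12),.2,.225,.275))
    rim=sel((.435,.335),.09,.083,.089); print(" rim",len(rim),circ(rim),rim[:,2].max())
    hd=sel((.435,.335),.12,.17,.205); l=cv2.fitLine(hd[:,:2].astype(np.float32),cv2.DIST_HUBER,0,.01,.01).ravel()
    print(" handle",len(hd),l,np.degrees(np.arctan2(l[1],l[0])),"zmax",hd[:,2].max(), hd[:,:2].min(0),hd[:,:2].max(0))
    al=a; l=cv2.fitLine(al[:,:2].astype(np.float32),cv2.DIST_HUBER,0,.01,.01).ravel()
    print(" arm",len(al),l,np.degrees(np.arctan2(l[1],l[0])))
    p=sel((.58,.13),.09,.03,.22);print(" post",len(p),circ(p,.009) if len(p)>20 else 0)
    for nm,c in(("foot",(.58,.13)),):
        q=sel(c,.08,.004,.03);print(" ",nm,len(q),q.min(0),q.max(0),q.mean(0))
if __name__=="__main__": go({n:np.load(n+"0.npz")["d"] for n in("scene","top")})
E
python3 fit.py
```

```text
scene top>0.262 [(np.float64(0.5459), np.float64(0.0364), np.float64(0.2691)), (np.float64(0.6226), np.float64(0.1388), np.float64(0.2659)), (np.float64(0.6168), np.float64(0.1399), np.float64(0.2651)), (np.float64(0.6146), np.float64(0.1417), np.float64(0.2632))]
 rim 222 [0.44140021 0.32162473 0.05242994] 0.08899553788940417
 handle 165 [ 0.35818678 -0.93364996  0.43590775  0.3308261 ] -69.011116 zmax 0.19925452562925317 [0.41644331 0.26694217] [0.46412364 0.37680216]
 arm 210 [0.49507552 0.86884993 0.58778316 0.09774932] 60.325264
 post 306 [0.61937204 0.1372226  0.05      ]
  foot 520 [0.50803438 0.05394858 0.00418308] [0.65871931 0.19862801 0.02938043] [0.60133016 0.14235825 0.01316578]
top top>0.262 [(np.float64(0.6316), np.float64(0.1405), np.float64(0.2624)), (np.float64(0.6259), np.float64(0.1425), np.float64(0.2672)), (np.float64(0.6236), np.float64(0.1445), np.float64(0.2678)), (np.float64(0.6255), np.float64(0.1321), np.float64(0.262)), (np.float64(0.6213), np.float64(0.1364), np.float64(0.2691)), (np.float64(0.6192), np.float64(0.1424), np.float64(0.2688)), (np.float64(0.6185), np.float64(0.1484), np.float64(0.2631)), (np.float64(0.6177), np.float64(0.1362), np.float64(0.267)), (np.float64(0.6155), np.float64(0.1443), np.float64(0.2668)), (np.float64(0.6138), np.float64(0.1442), np.float64(0.2653))]
 rim 317 [0.44473674 0.32206213 0.05210027] 0.08899239566253658
 handle 239 [ 0.37321764 -0.9277438   0.4451521   0.319867  ] -68.0858 zmax 0.20068901234617187 [0.41976579 0.26631612] [0.46937704 0.3756691 ]
 arm 293 [0.51263136 0.8586088  0.5886597  0.09450038] 59.16074
 post 130 [0.62034668 0.14014126 0.05      ]
  foot 1117 [0.53104939 0.07114738 0.00402179] [0.65953198 0.20172539 0.02970366] [0.60693711 0.13813551 0.01424177]
```

```bash
cat > mv.py <<'E'
from h import *
import sys
def rel(x,y,z,yaw,s=None):
    s=s or r.get_state(); M=R.from_euler("xyz",s["eef_rot"],degrees=True)
    d=M.inv().apply(np.array([x,y,z])-s["tcp_pos"]); t=R.from_euler("xyz",[-90,0,yaw],degrees=True)
    turn=(M.inv()*t).as_rotvec()
    return d.round(4), round(float(turn[1]),3)
if __name__=="__main__":
    a=list(map(float,sys.argv[1:]))
    for i in range(0,len(a),4): print(a[i:i+4],*rel(*a[i:i+4]))
E
python3 - <<'E'
from h import *
z=np.load("top0.npz");W=cloud("top",z["d"]);p=z["p"].astype(int)
m=(p[:,:,0]>p[:,:,2]+80)&(W[:,:,2]>.08)&(W[:,:,2]<.21)&(W[:,:,1]>0)
q=W[m];print(q.min(0),q.max(0))
for u,v in((242,166),(273,130),(416,122),(237,300),(209,308)):print(u,v,W[v,u])
E
python3 mv.py .62 .045 .245 60 .40 -.30 .25 40
```

```text
[0.2319837  0.12447698 0.08041817] [0.36354531 0.46577422 0.19893311]
242 166 [0.61317287 0.40094785 0.04579417]
273 130 [0.72580931 0.32962364 0.00684976]
416 122 [ 0.73212984 -0.05098349  0.07907485]
237 300 [0.27542899 0.38097386 0.09770975]
209 308 [0.25626208 0.4443399  0.10662806]
[0.62, 0.045, 0.245, 60.0] [ 0.6053 -0.0016  0.5333] -0.745
[0.4, -0.3, 0.25, 40.0] [ 0.2927 -0.0069  0.2693] -0.396
```

>>> {"api": "apply_moves", "payload": {
  "deltas": [
    {"tx": 0.034, "tz": 0.03, "gripper": 0.0},
    {"tx": 0.068, "tz": 0.06, "gripper": 0.0},
    {"tx": 0.102, "tz": 0.09, "gripper": 0.0},
    {"tx": 0.136, "tz": 0.12, "gripper": 0.0},
    {"tx": 0.17, "tz": 0.15, "gripper": 0.0}
  ],
  "newtons": 20
}}

```text
invalid input at $.deltas[0]: expected keys tx, ty, tz, turn, gripper
```

>>> {"api": "apply_moves", "payload": {
  "deltas": [
    {"tx": 0.034, "tz": 0.03},
    {"tx": 0.068, "tz": 0.06},
    {"tx": 0.102, "tz": 0.09},
    {"tx": 0.136, "tz": 0.12},
    {"tx": 0.17, "tz": 0.15}
  ]
}}

```text
invalid input at $.deltas[0]: expected keys tx, ty, tz, turn, gripper
```

```bash
python3 mv.py .62 .045 .245 60
```

```text
[0.62, 0.045, 0.245, 60.0] [ 0.6053 -0.0016  0.5333] -0.745
```

All keys are required.

>>> {"api": "apply_moves", "payload": {
  "deltas": [
    {"tx": 0.034, "ty": 0, "tz": 0.03, "turn": 0, "gripper": 0},
    {"tx": 0.068, "ty": 0, "tz": 0.06, "turn": 0, "gripper": 0},
    {"tx": 0.102, "ty": 0, "tz": 0.09, "turn": 0, "gripper": 0},
    {"tx": 0.136, "ty": 0, "tz": 0.12, "turn": 0, "gripper": 0},
    {"tx": 0.17, "ty": 0, "tz": 0.15, "turn": 0, "gripper": 0}
  ],
  "newtons": 20
}}

```text
time_s: 0.6
tcp_pos: [0.3188, -0.449, 0.2432]
eef_rot: [-90.0, 0.0, 17.3]
contact_force: [0.5, 0.7, 0.2]
gripper_width: 0.0534
```

>>> {"api": "apply_moves", "payload": {
  "deltas": [
    {"tx": 0.034, "ty": 0, "tz": 0.03, "turn": 0, "gripper": 0},
    {"tx": 0.068, "ty": 0, "tz": 0.06, "turn": 0, "gripper": 0},
    {"tx": 0.102, "ty": 0, "tz": 0.09, "turn": 0, "gripper": 0},
    {"tx": 0.136, "ty": 0, "tz": 0.12, "turn": 0, "gripper": 0},
    {"tx": 0.17, "ty": 0, "tz": 0.15, "turn": 0, "gripper": 0}
  ]
}}

```text
time_s: 1.1
tcp_pos: [0.4365, -0.2552, 0.2435]
eef_rot: [-90.0, -0.0, 17.3]
contact_force: [1.4, -0.6, -0.3]
gripper_width: 0.0133
```

```bash
python3 mv.py .62 .045 .245 60
```

```text
[0.62, 0.045, 0.245, 60.0] [ 0.2644 -0.0014  0.2321] -0.745
```

>>> {"api": "apply_moves", "payload": {
  "deltas": [
    {"tx": 0.036, "ty": 0, "tz": 0.025, "turn": -0.14, "gripper": 0},
    {"tx": 0.072, "ty": 0, "tz": 0.05, "turn": -0.28, "gripper": 0},
    {"tx": 0.11, "ty": 0, "tz": 0.075, "turn": -0.42, "gripper": 0},
    {"tx": 0.146, "ty": 0, "tz": 0.1, "turn": -0.56, "gripper": 0},
    {"tx": 0.18, "ty": 0, "tz": 0.125, "turn": -0.7, "gripper": 0}
  ]
}}

```text
time_s: 1.6
tcp_pos: [0.5716, -0.0823, 0.2433]
eef_rot: [-90.0, 0.0, 57.7]
contact_force: [1.2, -1.4, 0.4]
gripper_width: 0.0006
```

```bash
python3 mv.py .625 .045 .245 60;python3 - <<'E'
import numpy as np
from mv import rel
pv=np.array([.62,.139])
for th in(-120,-130,-140):
    a=np.radians(th);u=np.array([np.cos(a),np.sin(a)]);t=np.array([np.sin(a),-np.cos(a)])
    p=pv+.085*u-.03*t; print(th,p.round(4),rel(p[0],p[1],.245,180+th))
E
```

```text
[0.625, 0.045, 0.245, 60.0] [ 0.1362 -0.0017  0.0228] -0.039
-120 [0.6035 0.0504] (array([ 0.1293, -0.0017,  0.0438]), -0.039)
-130 [0.5883 0.0546] (array([ 0.1248, -0.0017,  0.0589]), 0.135)
-140 [0.5742 0.0614] (array([ 0.1229, -0.0017,  0.0745]), 0.31)
```

>>> {"api": "apply_moves", "payload": {
  "deltas": [
    {"tx": 0.04, "ty": 0, "tz": 0.0, "turn": -0.01, "gripper": 0},
    {"tx": 0.08, "ty": 0, "tz": 0.005, "turn": -0.02, "gripper": 0},
    {"tx": 0.115, "ty": 0, "tz": 0.015, "turn": -0.04, "gripper": 0},
    {"tx": 0.13, "ty": 0, "tz": 0.025, "turn": -0.04, "gripper": 0},
    {"tx": 0.13, "ty": 0, "tz": 0.035, "turn": -0.04, "gripper": 0}
  ]
}}

```text
time_s: 2.1
tcp_pos: [0.6114, 0.046, 0.2425]
eef_rot: [-89.9, 0.1, 59.8]
contact_force: [-1.2, -0.9, 0.4]
gripper_width: 0.0001
```

```bash
python3 - <<'E'
import numpy as np
from mv import rel
pv=np.array([.62,.139])
for th in range(-120,-190,-5):
    a=np.radians(th);u=np.array([np.cos(a),np.sin(a)]);t=np.array([np.sin(a),-np.cos(a)])
    p=pv+.085*u-.028*t; print(th,p.round(4),rel(p[0],p[1],.245,180+th))
E
```

```text
-120 [0.6017 0.0514] (array([-0.0002, -0.0025,  0.011 ]), -0.004)
-125 [0.5942 0.0533] (array([-0.0023, -0.0025,  0.0185]), 0.083)
-130 [0.5868 0.0559] (array([-0.0038, -0.0025,  0.0262]), 0.171)
-135 [0.5797 0.0591] (array([-0.0046, -0.0025,  0.034 ]), 0.258)
-140 [0.5729 0.0629] (array([-0.0048, -0.0025,  0.0418]), 0.345)
-145 [0.5664 0.0673] (array([-0.0042, -0.0025,  0.0496]), 0.432)
-150 [0.5604 0.0723] (array([-0.003 , -0.0025,  0.0573]), 0.52)
-155 [0.5548 0.0777] (array([-0.0011, -0.0025,  0.0648]), 0.607)
-160 [0.5497 0.0836] (array([ 0.0014, -0.0025,  0.0722]), 0.694)
-165 [0.5451 0.09  ] (array([ 0.0046, -0.0025,  0.0794]), 0.781)
-170 [0.5412 0.0967] (array([ 0.0084, -0.0025,  0.0862]), 0.869)
-175 [0.5378 0.1037] (array([ 0.0128, -0.0025,  0.0927]), 0.956)
-180 [0.535 0.111] (array([ 0.0177, -0.0025,  0.0987]), 1.043)
-185 [0.5329 0.1185] (array([ 0.0231, -0.0025,  0.1043]), 1.13)
```

>>> {"api": "apply_moves", "payload": {
  "deltas": [
    {"tx": 0, "ty": -0.002, "tz": 0.011, "turn": 0, "gripper": 0},
    {"tx": -0.002, "ty": -0.002, "tz": 0.0185, "turn": 0.083, "gripper": 0},
    {"tx": -0.004, "ty": -0.002, "tz": 0.026, "turn": 0.17, "gripper": 0},
    {"tx": -0.0045, "ty": -0.002, "tz": 0.034, "turn": 0.258, "gripper": 0},
    {"tx": -0.005, "ty": -0.002, "tz": 0.042, "turn": 0.345, "gripper": 0}
  ]
}}

```text
time_s: 2.6
tcp_pos: [0.5717, 0.06, 0.2463]
eef_rot: [-90.0, -0.1, 39.6]
contact_force: [3.1, -0.8, -0.3]
gripper_width: 0.0003
```

```bash
python3 - <<'E'
from h import *
from mv import rel
print(r.get_state()["moment"],r.get_state()["contact_force"])
for n in("scene","top"):
    p,d=capture(n);cv2.imwrite(f"pics/{n}1.png",cv2.resize(p[80:240,220:440,::-1],None,fx=3,fy=3))
pv=np.array([.62,.139])
for th in range(-140,-190,-5):
    a=np.radians(th);u=np.array([np.cos(a),np.sin(a)]);t=np.array([np.sin(a),-np.cos(a)])
    p=pv+.085*u-.028*t; print(th,p.round(4),rel(p[0],p[1],.245,180+th))
E
```

```text
[-0.1006772  -0.83336049 -0.01011881] [ 3.06339582 -0.77629563 -0.32522164]
-140 [0.5729 0.0629] (array([0.0029, 0.0014, 0.0009]), -0.003)
-145 [0.5664 0.0673] (array([0.0008, 0.0014, 0.0085]), 0.084)
-150 [0.5604 0.0723] (array([-0.0007,  0.0014,  0.0161]), 0.171)
-155 [0.5548 0.0777] (array([-0.0015,  0.0014,  0.0239]), 0.258)
-160 [0.5497 0.0836] (array([-0.0016,  0.0014,  0.0317]), 0.346)
-165 [0.5451 0.09  ] (array([-0.0011,  0.0014,  0.0395]), 0.433)
-170 [0.5412 0.0967] (array([0.0001, 0.0014, 0.0472]), 0.52)
-175 [0.5378 0.1037] (array([0.002 , 0.0014, 0.0548]), 0.608)
-180 [0.535 0.111] (array([0.0046, 0.0014, 0.0621]), 0.695)
-185 [0.5329 0.1185] (array([0.0078, 0.0014, 0.0693]), 0.782)
```

View pics/scene1.png

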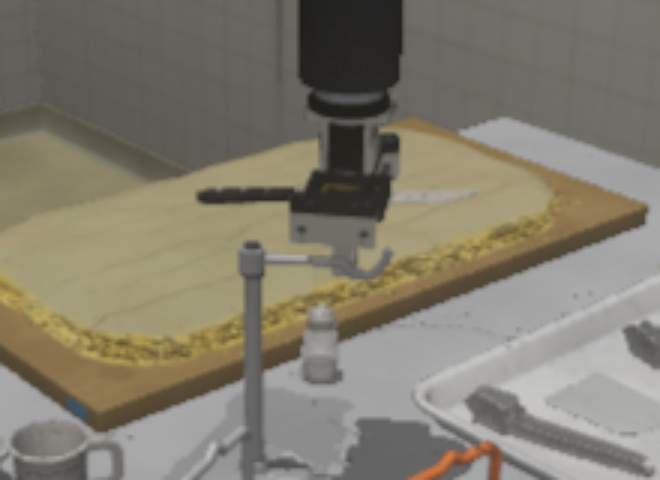

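View pics/top1.png

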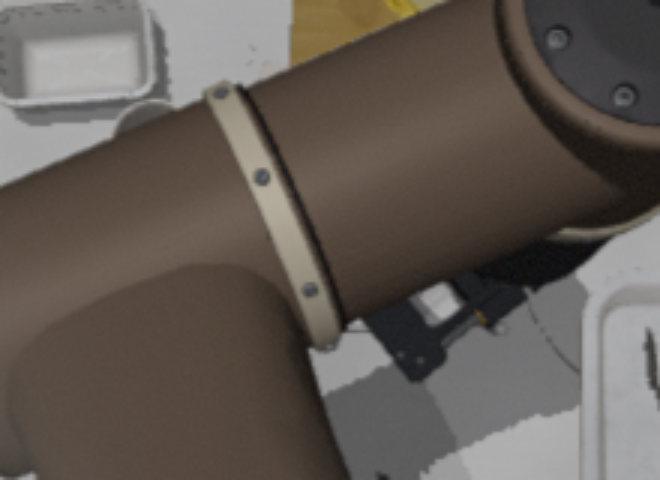

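Scene crop: the finger is behind the arm at crop pixel (340,258), near the start of the dip, with about 3 N of contact. I'll keep pushing and shift slightly inwards.

>>> {"api": "apply_moves", "payload": {
  "deltas": [
    {"tx": 0.006, "ty": 0.001, "tz": 0.0085, "turn": 0.084, "gripper": 0},
    {"tx": 0.007, "ty": 0.001, "tz": 0.016, "turn": 0.17, "gripper": 0},
    {"tx": 0.007, "ty": 0.001, "tz": 0.024, "turn": 0.258, "gripper": 0},
    {"tx": 0.007, "ty": 0.001, "tz": 0.0315, "turn": 0.345, "gripper": 0}
  ]
}}

```text
time_s: 3.1
tcp_pos: [0.5569, 0.0884, 0.2448]
eef_rot: [-90.0, 0.1, 20.1]
contact_force: [0.4, -2.4, -0.2]
gripper_width: 0.0006
```

```bash
cat > p.py <<'E'
from h import *
from mv import rel
print(r.get_state()["moment"],r.get_state()["contact_force"])
pv=np.array([.62,.139])
for th in range(-155,-195,-5):
    a=np.radians(th);u=np.array([np.cos(a),np.sin(a)]);t=np.array([np.sin(a),-np.cos(a)])
    p=pv+.077*u-.028*t; print(th,p.round(4),rel(p[0],p[1],.245,180+th))
E
python3 p.py
```

```text
[-0.92554603 -0.04348538  0.02688032] [ 0.36101303 -2.35834509 -0.15160934]
-155 [0.562  0.0811] (array([ 0.0024, -0.0002, -0.0086]), -0.086)
-160 [0.5572 0.0864] (array([-0.0004, -0.0002, -0.002 ]), 0.001)
-165 [0.5529 0.092 ] (array([-0.0025, -0.0002,  0.0048]), 0.088)
-170 [0.549  0.0981] (array([-0.004 , -0.0002,  0.0118]), 0.176)
-175 [0.5457 0.1044] (array([-0.005 , -0.0002,  0.0189]), 0.263)
-180 [0.543 0.111] (array([-0.0053, -0.0002,  0.026 ]), 0.35)
-185 [0.5409 0.1178] (array([-0.0049, -0.0002,  0.0332]), 0.437)
-190 [0.5393 0.1248] (array([-0.004 , -0.0002,  0.0402]), 0.525)
```

>>> {"api": "apply_moves", "payload": {
  "deltas": [
    {"tx": -0.0015, "ty": 0, "tz": 0.003, "turn": 0.045, "gripper": 0},
    {"tx": -0.0025, "ty": 0, "tz": 0.006, "turn": 0.088, "gripper": 0},
    {"tx": -0.0025, "ty": 0, "tz": 0.006, "turn": 0.088, "gripper": 0}
  ]
}}

```text
time_s: 3.4
tcp_pos: [0.5529, 0.0938, 0.2449]
eef_rot: [-90.0, -0.0, 15.2]
contact_force: [0.4, -0.9, -0.4]
gripper_width: 0.0008
```

>>> {"api": "apply_moves", "payload": {
  "deltas": [
    {"tx": 0, "ty": 0, "tz": 0.004, "turn": 0.045, "gripper": 0},
    {"tx": 0, "ty": 0, "tz": 0.007, "turn": 0.088, "gripper": 0},
    {"tx": 0, "ty": 0, "tz": 0.007, "turn": 0.088, "gripper": 0}
  ]
}}

```text
time_s: 3.7
tcp_pos: [0.551, 0.1006, 0.2446]
eef_rot: [-90.0, 0.0, 10.2]
contact_force: [-0.9, -2.3, 0.0]
gripper_width: 0.0004
```

```bash
python3 p.py
```

```text
[-0.4641677   0.30408522  0.0381144 ] [-0.86885072 -2.25824351  0.02410746]
-155 [0.562  0.0811] (array([ 0.0074, -0.0004, -0.0211]), -0.259)
-160 [0.5572 0.0864] (array([ 0.0036, -0.0004, -0.0151]), -0.172)
-165 [0.5529 0.092 ] (array([ 0.0003, -0.0004, -0.0087]), -0.084)
-170 [0.549  0.0981] (array([-0.0024, -0.0004, -0.0021]), 0.003)
-175 [0.5457 0.1044] (array([-0.0045, -0.0004,  0.0047]), 0.09)
-180 [0.543 0.111] (array([-0.006 , -0.0004,  0.0117]), 0.177)
-185 [0.5409 0.1178] (array([-0.0069, -0.0004,  0.0188]), 0.265)
-190 [0.5393 0.1248] (array([-0.0072, -0.0004,  0.0259]), 0.352)
```

>>> {"api": "apply_moves", "payload": {
  "deltas": [
    {"tx": -0.002, "ty": 0, "tz": 0.004, "turn": 0.045, "gripper": 0},
    {"tx": -0.003, "ty": 0, "tz": 0.007, "turn": 0.088, "gripper": 0},
    {"tx": -0.003, "ty": 0, "tz": 0.007, "turn": 0.088, "gripper": 0}
  ]
}}

```text
time_s: 4.0
tcp_pos: [0.5474, 0.1074, 0.2448]
eef_rot: [-90.0, -0.0, 5.1]
contact_force: [0.8, -0.5, 0.3]
gripper_width: 0.0005
```

```bash
python3 p.py; python3 - <<'E'
from h import *
p,d=capture("scene");cv2.imwrite("pics/scene2.png",cv2.resize(p[120:240,250:410,::-1],None,fx=4,fy=4));np.savez("scene2.npz",p=p,d=d)
E
```

```text
[-0.19918674 -0.12110345 -0.00288816] [ 0.78366328 -0.50229094  0.31760931]
-155 [0.562  0.0811] (array([ 0.0122, -0.0002, -0.0275]), -0.347)
-160 [0.5572 0.0864] (array([ 0.0079, -0.0002, -0.0219]), -0.259)
-165 [0.5529 0.092 ] (array([ 0.004 , -0.0002, -0.0158]), -0.172)
-170 [0.549  0.0981] (array([ 0.0008, -0.0002, -0.0095]), -0.085)
-175 [0.5457 0.1044] (array([-0.002 , -0.0002, -0.0029]), 0.003)
-180 [0.543 0.111] (array([-0.0041, -0.0002,  0.004 ]), 0.09)
-185 [0.5409 0.1178] (array([-0.0056, -0.0002,  0.0109]), 0.177)
-190 [0.5393 0.1248] (array([-0.0065, -0.0002,  0.018 ]), 0.264)
```

View pics/scene2.png

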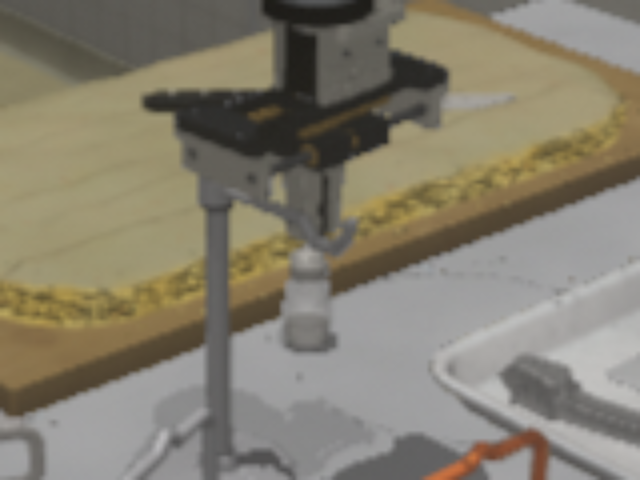

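>>> {"api": "apply_moves", "payload": {
  "deltas": [
    {"tx": -0.002, "ty": 0, "tz": 0.004, "turn": 0.045, "gripper": 0},
    {"tx": -0.003, "ty": 0, "tz": 0.007, "turn": 0.088, "gripper": 0},
    {"tx": -0.003, "ty": 0, "tz": 0.007, "turn": 0.088, "gripper": 0}
  ]
}}

```text
time_s: 4.35
tcp_pos: [0.5438, 0.1143, 0.2447]
eef_rot: [-90.0, -0.0, 0.1]
contact_force: [0.6, 0.1, -0.2]
gripper_width: 0.0005
```

>>> {"api": "apply_moves", "payload": {
  "deltas": [
    {"tx": -0.001, "ty": 0, "tz": 0.003, "turn": 0.03, "gripper": 0},
    {"tx": -0.001, "ty": 0, "tz": 0.005, "turn": 0.06, "gripper": 0},
    {"tx": -0.001, "ty": 0, "tz": 0.005, "turn": 0.06, "gripper": 0}
  ]
}}

```text
time_s: 4.65
tcp_pos: [0.5425, 0.1191, 0.2446]
eef_rot: [-90.0, 0.0, -3.3]
contact_force: [-1.2, -2.0, 2.2]
gripper_width: 0.0004
```

```bash
python3 p.py
```

```text
[-0.43246726  0.28104372  0.01847784] [-1.20336103 -1.95028796  2.23250628]
-155 [0.562  0.0811] (array([ 0.0217, -0.0004, -0.0369]), -0.494)
-160 [0.5572 0.0864] (array([ 0.0166, -0.0004, -0.0319]), -0.407)
-165 [0.5529 0.092 ] (array([ 0.0119, -0.0004, -0.0265]), -0.32)
-170 [0.549  0.0981] (array([ 0.0077, -0.0004, -0.0207]), -0.232)
-175 [0.5457 0.1044] (array([ 0.004 , -0.0004, -0.0145]), -0.145)
-180 [0.543 0.111] (array([ 0.0009, -0.0004, -0.0081]), -0.058)
-185 [0.5409 0.1178] (array([-0.0016, -0.0004, -0.0014]), 0.029)
-190 [0.5393 0.1248] (array([-0.0036, -0.0004,  0.0055]), 0.117)
```

>>> {"api": "apply_moves", "payload": {
  "deltas": [
    {"tx": -0.001, "ty": 0, "tz": 0.002, "turn": 0.02, "gripper": 0},
    {"tx": -0.001, "ty": 0, "tz": 0.004, "turn": 0.04, "gripper": 0},
    {"tx": -0.001, "ty": 0, "tz": 0.004, "turn": 0.04, "gripper": 0}
  ]
}}

```text
time_s: 4.95
tcp_pos: [0.5418, 0.1235, 0.2446]
eef_rot: [-90.0, 0.0, -5.8]
contact_force: [-0.6, -1.3, 1.1]
gripper_width: 0.0003
```

```bash
python3 p.py|head -1; python3 - <<'E'
from h import *
p,d=capture("scene");cv2.imwrite("pics/scene3.png",cv2.resize(p[120:240,250:410,::-1],None,fx=4,fy=4));np.savez("scene3.npz",p=p,d=d)
W=cloud("scene",d).reshape(-1,3);W=W[np.isfinite(W[:,0])]
q=W[(np.hypot(W[:,0]-.62,W[:,1]-.139)<.15)&(W[:,2]>.23)&(W[:,2]<.27)]
a=np.degrees(np.arctan2(q[:,1]-.139,q[:,0]-.62));rr=np.hypot(q[:,1]-.139,q[:,0]-.62)
for i in np.argsort(-rr)[:60:3]: print(q[i].round(4),rr[i].round(4),a[i].round(1))
E
```

```text
[-0.68192746  0.21282098  0.0378692 ] [-0.5769338  -1.32657505  1.13184362]
[0.4863 0.1534 0.261 ] 0.1345 173.8
[0.4878 0.1555 0.2552] 0.1332 172.9
[0.4886 0.155  0.2665] 0.1324 173.0
[0.4898 0.1537 0.251 ] 0.1311 173.6
[0.4897 0.1502 0.2499] 0.1307 175.1
[0.4928 0.1582 0.26  ] 0.1286 171.4
[0.493  0.1545 0.2559] 0.128 173.0
[0.4948 0.1563 0.2528] 0.1264 172.1
[0.4948 0.1457 0.2525] 0.1253 176.9
[0.4968 0.1478 0.2642] 0.1236 175.9
[0.4994 0.1557 0.242 ] 0.1217 172.1
[0.5009 0.1545 0.247 ] 0.1201 172.6
[0.5056 0.1574 0.2402] 0.1158 170.9
[0.5115 0.1488 0.2413] 0.109 174.9
[0.5177 0.1541 0.2376] 0.1034 171.6
[0.5175 0.1506 0.2336] 0.1031 173.5
[0.523  0.1531 0.2384] 0.098 171.7
[0.5245 0.1518 0.2404] 0.0963 172.4
[0.5245 0.1483 0.2423] 0.096 174.4
[0.5251 0.1478 0.2509] 0.0953 174.7
```

View pics/scene3.png

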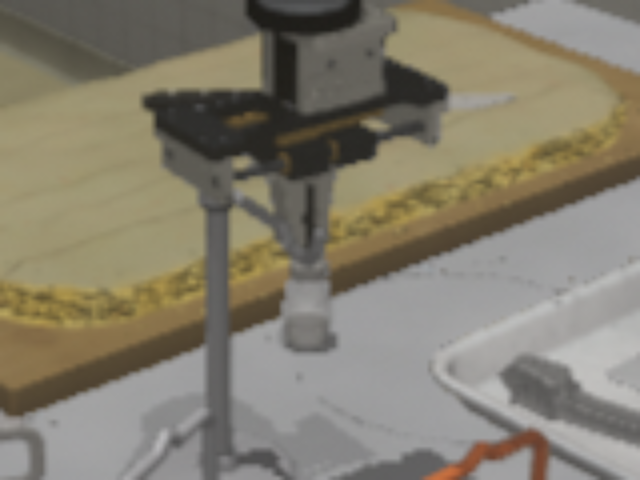

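The cloud puts the hook at about 174°, and contact force is still only at the friction level, so it isn't at the stop yet.

>>> {"api": "apply_moves", "payload": {
  "deltas": [
    {"tx": -0.001, "ty": 0, "tz": 0.002, "turn": 0.02, "gripper": 0},
    {"tx": -0.001, "ty": 0, "tz": 0.004, "turn": 0.04, "gripper": 0},
    {"tx": -0.001, "ty": 0, "tz": 0.004, "turn": 0.04, "gripper": 0}
  ]
}}

```text
time_s: 5.3
tcp_pos: [0.5413, 0.1278, 0.2446]
eef_rot: [-90.0, 0.0, -8.1]
contact_force: [0.1, -1.2, 1.9]
gripper_width: 0.0004
```

>>> {"api": "apply_moves", "payload": {
  "deltas": [
    {"tx": 0, "ty": 0, "tz": 0.002, "turn": 0.02, "gripper": 0},
    {"tx": 0, "ty": 0, "tz": 0.003, "turn": 0.03, "gripper": 0},
    {"tx": 0, "ty": 0, "tz": 0.003, "turn": 0.03, "gripper": 0}
  ]
}}

```text
time_s: 5.6
tcp_pos: [0.541, 0.1291, 0.2446]
eef_rot: [-90.2, 0.1, -9.8]
contact_force: [-3.7, -7.7, 4.4]
gripper_width: 0.0006
```

```bash
python3 p.py|head -1; python3 - <<'E'
from h import *
p,d=capture("scene");cv2.imwrite("pics/scene4.png",cv2.resize(p[120:240,250:410,::-1],None,fx=4,fy=4));np.savez("scene4.npz",p=p,d=d)
W=cloud("scene",d).reshape(-1,3);W=W[np.isfinite(W[:,0])]
q=W[(np.hypot(W[:,0]-.62,W[:,1]-.139)<.15)&(W[:,2]>.23)&(W[:,2]<.27)]
a=np.degrees(np.arctan2(q[:,1]-.139,q[:,0]-.62));rr=np.hypot(q[:,1]-.139,q[:,0]-.62)
i=rr>.09;print(np.median(a[i]),i.sum())
E
```

```text
[-2.65760967  0.9406591  -0.03517362] [-3.66068837 -7.67391781  4.44468369]
168.12401985051625 123
```

>>> {"api": "apply_moves", "payload": {
  "deltas": [
    {"tx": 0, "ty": 0, "tz": 0.001, "turn": 0, "gripper": 0},
    {"tx": 0, "ty": 0, "tz": 0.0015, "turn": 0, "gripper": 0},
    {"tx": 0, "ty": 0, "tz": 0.0015, "turn": 0, "gripper": 0}
  ]
}}

```text
time_s: 5.95
tcp_pos: [0.5409, 0.1292, 0.2446]
eef_rot: [-90.3, 0.1, -9.8]
contact_force: [-3.2, -13.1, 5.3]
gripper_width: 0.0001
```

>>> {"api": "apply_moves", "payload": {
  "deltas": [
    {"tx": 0, "ty": 0, "tz": 0.001, "turn": 0, "gripper": 0},
    {"tx": 0, "ty": 0, "tz": 0.001, "turn": 0, "gripper": 0},
    {"tx": 0, "ty": 0, "tz": 0.001, "turn": 0, "gripper": 0}
  ]
}}

```text
time_s: 6.25
tcp_pos: [0.5409, 0.1294, 0.2446]
eef_rot: [-90.4, 0.1, -9.8]
contact_force: [-2.6, -16.3, 5.6]
gripper_width: 0.0001
```

It's at the rigid stop: the TCP doesn't move while the force climbs to 16 N. I'll back off and go up.

>>> {"api": "apply_moves", "payload": {
  "deltas": [
    {"tx": 0, "ty": 0, "tz": -0.012, "turn": 0, "gripper": 0},
    {"tx": 0, "ty": 0, "tz": -0.03, "turn": 0, "gripper": 0},
    {"tx": 0, "ty": -0.03, "tz": -0.035, "turn": 0, "gripper": 0},
    {"tx": 0, "ty": -0.07, "tz": -0.04, "turn": 0, "gripper": 0},
    {"tx": 0, "ty": -0.11, "tz": -0.04, "turn": 0, "gripper": 0}
  ]
}}

```text
time_s: 6.75
tcp_pos: [0.5349, 0.0926, 0.3557]
eef_rot: [-90.0, 0.0, -9.8]
contact_force: [0.8, 0.2, -0.4]
gripper_width: -0.0
```

```bash
python3 mv.py .42 .36 .36 111.5
```

```text
[0.42, 0.36, 0.36, 111.5] [-0.1587 -0.0041  0.244 ] -2.117
```

>>> {"api": "apply_moves", "payload": {
  "deltas": [
    {"tx": -0.012, "ty": 0, "tz": 0.025, "turn": -0.14, "gripper": 0.03},
    {"tx": -0.024, "ty": 0, "tz": 0.05, "turn": -0.28, "gripper": 0.03},
    {"tx": -0.036, "ty": 0, "tz": 0.075, "turn": -0.42, "gripper": 0.03},
    {"tx": -0.048, "ty": 0, "tz": 0.1, "turn": -0.56, "gripper": 0.03},
    {"tx": -0.06, "ty": 0, "tz": 0.125, "turn": -0.7, "gripper": 0.03}
  ]
}}

```text
time_s: 7.25
tcp_pos: [0.497, 0.2276, 0.3546]
eef_rot: [-89.9, -0.1, 30.7]
contact_force: [0.1, -0.1, -0.1]
gripper_width: 0.0292
```

```bash
python3 mv.py .42 .36 .36 111.5
```

```text
[0.42, 0.36, 0.36, 111.5] [ 0.0013 -0.0052  0.1531] -1.411
```

>>> {"api": "apply_moves", "payload": {
  "deltas": [
    {"tx": 0, "ty": 0, "tz": 0.03, "turn": -0.14, "gripper": 0.05},
    {"tx": 0, "ty": 0, "tz": 0.06, "turn": -0.28, "gripper": 0.05},
    {"tx": 0, "ty": 0, "tz": 0.09, "turn": -0.42, "gripper": 0.05},
    {"tx": 0, "ty": 0, "tz": 0.12, "turn": -0.56, "gripper": 0.05},
    {"tx": 0, "ty": 0, "tz": 0.153, "turn": -0.7, "gripper": 0.05}
  ]
}}

```text
time_s: 7.75
tcp_pos: [0.4195, 0.3595, 0.3547]
eef_rot: [-90.0, -0.1, 70.8]
contact_force: [0.2, 0.4, -0.5]
gripper_width: 0.0501
```

>>> {"api": "apply_moves", "payload": {
  "deltas": [
    {"tx": 0, "ty": 0, "tz": 0, "turn": -0.14, "gripper": 0.05},
    {"tx": 0, "ty": 0, "tz": 0, "turn": -0.28, "gripper": 0.05},
    {"tx": 0, "ty": 0, "tz": 0, "turn": -0.42, "gripper": 0.05},
    {"tx": 0, "ty": 0, "tz": 0, "turn": -0.56, "gripper": 0.05},
    {"tx": 0, "ty": 0, "tz": 0, "turn": -0.71, "gripper": 0.05}
  ]
}}

```text
time_s: 8.25
tcp_pos: [0.4201, 0.3587, 0.3545]
eef_rot: [-90.0, -0.1, 111.5]
contact_force: [-0.7, -0.9, 0.7]
gripper_width: 0.0499
```

```bash
python3 mv.py .42 .36 .36 111.5; python3 - <<'E'
from h import *
for n in("scene","top"):
    p,d=capture(n); np.savez(f"{n}5.npz",p=p,d=d); cv2.imwrite(f"pics/{n}5.png",p[:,:,::-1])
E
```

```text
[0.42, 0.36, 0.36, 111.5] [ 0.0012 -0.0055 -0.0004] -0.0
```

View pics/scene5.png

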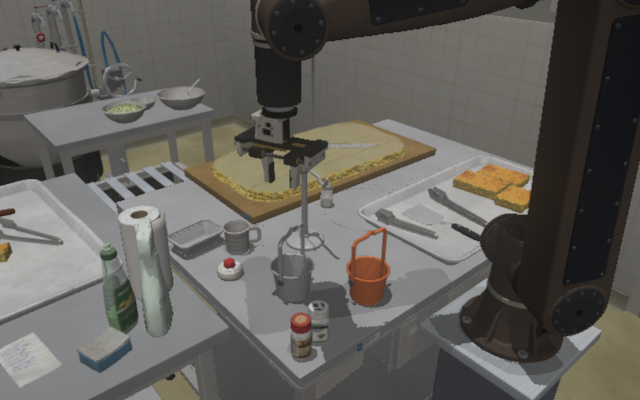

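View pics/top5.png

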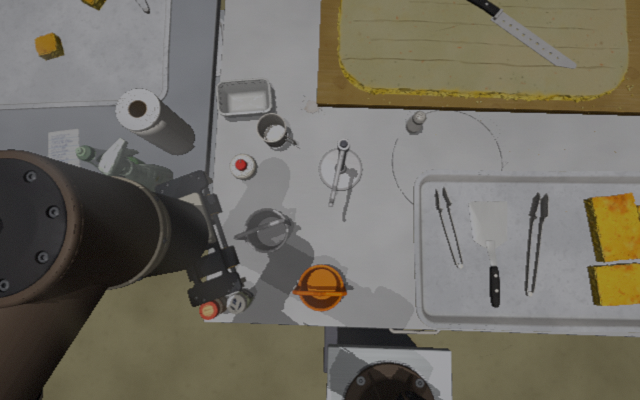

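Both views are clear. In the top view the hook now runs from (343,145) to (332,205), pointing at the robot. The pail is still at (269,230).

```bash
python3 - <<'E'
from h import *
from fit import circ
for n in("scene","top"):
    d=np.load(n+"5.npz")["d"];W=cloud(n,d).reshape(-1,3);W=W[np.isfinite(W[:,0])]
    def sel(c,rad,lo,hi): return W[(np.hypot(W[:,0]-c[0],W[:,1]-c[1])<rad)&(W[:,2]>lo)&(W[:,2]<hi)]
    a=sel((.53,.155),.085,.225,.275);l=cv2.fitLine(a[:,:2].astype(np.float32),cv2.DIST_HUBER,0,.01,.01).ravel()
    print(n,"hook",len(a),l,np.degrees(np.arctan2(-abs(l[1])*np.sign(l[0]*l[1])*-1*-1,-abs(l[0]))),a.min(0),a.max(0))
    cap=sel((.62,.14),.02,.258,.275);print(" cap",len(cap),cap.min(0),cap.max(0),circ(cap[cap[:,2]>.264]) )
    hd=sel((.443,.322),.075,.17,.205); l=cv2.fitLine(hd[:,:2].astype(np.float32),cv2.DIST_HUBER,0,.01,.01).ravel()
    print(" handle",len(hd),l,np.degrees(np.arctan2(l[1],l[0])),"z",np.percentile(hd[:,2],[50,90,99]))
    v=np.array([-l[1],l[0]]);s=(hd[:,:2]-[.443,.322])@l[:2];e=(hd[:,:2]-[.443,.322])@v
    for k in np.arange(-.06,.061,.01):
        m=abs(s-k)<.005
        if m.sum()>2:print("   s",round(k,3),m.sum(),"e",e[m].mean().round(4),"ztop",hd[m,2].max().round(4))
    rim=sel((.443,.322),.09,.083,.089);print(" rim",circ(rim,.0545),circ(rim))
E
```

```text
scene hook 144 [ 0.9886286  -0.15037775  0.5446367   0.15410393] 171.35117 [0.48628896 0.13439681 0.22513683] [0.61396276 0.16948337 0.26714704]Traceback (most recent call last):
  File "<stdin>", line 8, in <module>
    return umr_minimum(a, axis, None, out, keepdims, initial, where)
ValueError: zero-size array to reduction operation minimum which has no identity
```

```bash
python3 - <<'E'
from h import *
from fit import circ
for n in("scene","top"):
    d=np.load(n+"5.npz")["d"];W=cloud(n,d).reshape(-1,3);W=W[np.isfinite(W[:,0])]
    def sel(c,rad,lo,hi): return W[(np.hypot(W[:,0]-c[0],W[:,1]-c[1])<rad)&(W[:,2]>lo)&(W[:,2]<hi)]
    a=sel((.53,.155),.075,.225,.275);l=cv2.fitLine(a[:,:2].astype(np.float32),cv2.DIST_HUBER,0,.01,.01).ravel()
    print(n,"hook",len(a),l,np.degrees(np.arctan(l[1]/l[0])),a.min(0),a.max(0))
    cap=sel((.62,.14),.025,.258,.275)
    if len(cap)>5:print(" cap",len(cap),cap.min(0),cap.max(0))
    hd=sel((.443,.322),.075,.17,.205); l=cv2.fitLine(hd[:,:2].astype(np.float32),cv2.DIST_HUBER,0,.01,.01).ravel()
    print(" handle",len(hd),l,np.degrees(np.arctan2(l[1],l[0])))
    v=np.array([-l[1],l[0]]);s=(hd[:,:2]-[.443,.322])@l[:2];e=(hd[:,:2]-[.443,.322])@v
    for k in np.arange(-.06,.061,.01):
        m=abs(s-k)<.005
        if m.sum()>2:print("   s",round(k,3),m.sum(),"e",e[m].mean().round(4),"ztop",hd[m,2].max().round(4))
    rim=sel((.443,.322),.09,.083,.089);print(" rim",circ(rim,.0545),circ(rim))
E
```

```text
scene hook 111 [ 0.9861501  -0.16585538  0.521726    0.15792961] -9.546928 [0.48628896 0.14265019 0.23478478] [0.58100349 0.16948337 0.26714704]
 handle 164 [ 0.35453588 -0.93504244  0.44046053  0.31916025] -69.23499
   s -0.06 14 e -0.0033 ztop 0.1803
   s -0.05 27 e -0.0031 ztop 0.1904
   s -0.04 10 e -0.0041 ztop 0.1904
   s -0.03 13 e -0.0037 ztop 0.1917
   s -0.02 10 e -0.0037 ztop 0.1915
   s -0.01 17 e -0.0024 ztop 0.1964
   s 0.0 14 e -0.0028 ztop 0.197
   s 0.01 10 e -0.0032 ztop 0.1949
   s 0.02 11 e -0.003 ztop 0.1919
   s 0.03 9 e -0.0011 ztop 0.1901
   s 0.04 14 e -0.0025 ztop 0.1908
   s 0.05 12 e -0.0025 ztop 0.1896
   s 0.06 3 e -0.0008 ztop 0.1769
 rim [0.44195961 0.32127975 0.05      ] [0.44145893 0.32122859 0.05236729]
top hook 266 [ 0.9832146  -0.18245271  0.5476832   0.15351817] -10.512655 [0.49029941 0.13936513 0.23919168] [0.60432803 0.1676385  0.26833107]
 cap 119 [0.60832797 0.12780278 0.25900923] [0.63245278 0.15250214 0.27114064]
 handle 237 [ 0.37305054 -0.927811    0.44524667  0.31971952] -68.09612
   s -0.06 4 e 0.0012 ztop 0.1811
   s -0.05 17 e 0.0007 ztop 0.1918
   s -0.04 20 e 0.001 ztop 0.1927
   s -0.03 21 e 0.0015 ztop 0.1908
   s -0.02 20 e 0.0015 ztop 0.1916
   s -0.01 19 e 0.0013 ztop 0.1957
   s 0.0 19 e 0.0012 ztop 0.1983
   s 0.01 25 e 0.0012 ztop 0.1977
   s 0.02 18 e 0.0018 ztop 0.1908
   s 0.03 20 e 0.0009 ztop 0.1913
   s 0.04 21 e 0.0016 ztop 0.192
   s 0.05 21 e 0.0009 ztop 0.1915
   s 0.06 12 e 0.0011 ztop 0.1822
 rim [0.44493729 0.32202295 0.05      ] [0.44477291 0.32213144 0.05218751]
```

The hook direction is 169.7° and its line passes through the cap, so the saddle is at about (0.517, 0.159). The pail is centred at about (0.4435, 0.322), with its handle at 111.3° and the bar top at 0.191 in both views. I'll grip the bar 30 mm off the notch on the +y side.

```bash
python3 mv.py .4326 .350 .26 111.3 .4326 .350 .183 111.3
```

```text
[0.4326, 0.35, 0.26, 111.3] [-0.0127  0.0945 -0.0084] -0.001
[0.4326, 0.35, 0.183, 111.3] [-0.0128  0.1715 -0.0084] -0.001
```

>>> {"api": "apply_moves", "payload": {
  "deltas": [
    {"tx": -0.0064, "ty": 0.04, "tz": -0.004, "turn": 0, "gripper": 0.05},
    {"tx": -0.0128, "ty": 0.08, "tz": -0.0084, "turn": 0, "gripper": 0.05},
    {"tx": -0.0128, "ty": 0.11, "tz": -0.0084, "turn": 0, "gripper": 0.05},
    {"tx": -0.0128, "ty": 0.13, "tz": -0.0084, "turn": 0, "gripper": 0.05},
    {"tx": -0.0128, "ty": 0.13, "tz": -0.0084, "turn": 0, "gripper": 0.05}
  ]
}}

```text
time_s: 8.85
tcp_pos: [0.4315, 0.3484, 0.2216]
eef_rot: [-89.7, 0.1, 110.9]
contact_force: [-1.1, -0.1, 0.1]
gripper_width: 0.0503
```

```bash
python3 mv.py .4326 .350 .183 111.3; python3 - <<'E'
from h import *
p,d=capture("scene");cv2.imwrite("pics/scene6.png",cv2.resize(p[200:320,220:380,::-1],None,fx=4,fy=4))
E
```

```text
[0.4326, 0.35, 0.183, 111.3] [ 0.0012  0.0386 -0.0017] -0.008
```

View pics/scene6.png

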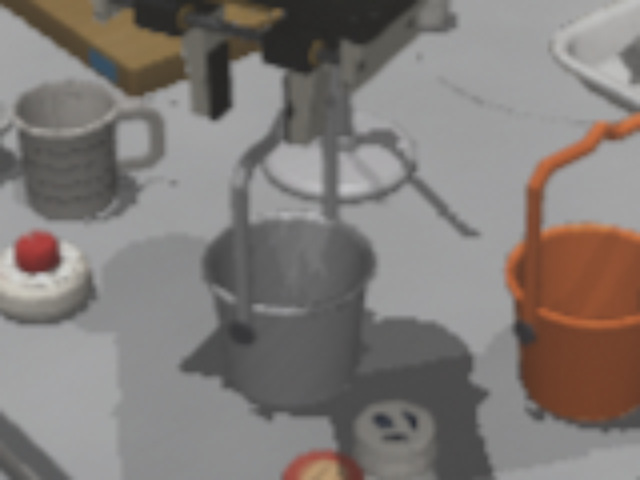

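The fingers, at crop pixels (210,80) and (305,105), straddle the bar at about (265,140). I'll descend and close.

>>> {"api": "apply_moves", "payload": {
  "deltas": [
    {"tx": 0.0012, "ty": 0.02, "tz": 0, "turn": 0, "gripper": 0.05},
    {"tx": 0.0012, "ty": 0.038, "tz": -0.001, "turn": 0, "gripper": 0.05},
    {"tx": 0.0012, "ty": 0.038, "tz": -0.001, "turn": 0, "gripper": 0.05}
  ]
}}

```text
time_s: 9.2
tcp_pos: [0.4328, 0.3512, 0.1861]
eef_rot: [-89.9, 0.0, 111.0]
contact_force: [-0.0, -0.4, -0.0]
gripper_width: 0.0504
```

>>> {"api": "apply_moves", "payload": {
  "deltas": [
    {"tx": 0, "ty": 0, "tz": 0, "turn": 0, "gripper": 0.02},
    {"tx": 0, "ty": 0, "tz": 0, "turn": 0, "gripper": 0.015},
    {"tx": 0, "ty": 0, "tz": 0, "turn": 0, "gripper": 0.0},
    {"tx": 0, "ty": 0, "tz": 0, "turn": 0, "gripper": 0},
    {"tx": 0, "ty": 0, "tz": 0, "turn": 0, "gripper": 0}
  ],
  "newtons": 40
}}

```text
time_s: 9.7
tcp_pos: [0.4332, 0.3516, 0.187]
eef_rot: [-90.0, -0.0, 111.1]
contact_force: [-1.0, -1.2, -0.0]
gripper_width: 0.0155
```

>>> {"api": "apply_moves", "payload": {
  "deltas": [
    {"tx": 0, "ty": 0, "tz": 0, "turn": 0, "gripper": 0},
    {"tx": 0, "ty": 0, "tz": 0, "turn": 0, "gripper": 0},
    {"tx": 0, "ty": 0, "tz": 0, "turn": 0, "gripper": 0}
  ],
  "newtons": 50
}}

```text
time_s: 10.0
tcp_pos: [0.4331, 0.3516, 0.1868]
eef_rot: [-90.0, -0.0, 111.1]
contact_force: [-1.7, -0.0, 2.7]
gripper_width: 0.0082
```

```bash
python3 - <<'E'
from h import *
s=r.get_state();print(s["tcp_pos"],s["eef_rot"],s["contact_force"],s["moment"],s["gripper_width"])
p,d=capture("scene");cv2.imwrite("pics/scene7.png",cv2.resize(p[200:320,220:380,::-1],None,fx=4,fy=4))
E
```

```text
[0.43309166 0.35159992 0.18676659] [-9.00120230e+01 -7.11577059e-03  1.11148361e+02] [-1.72124917 -0.01746381  2.68641498] [ 0.07986833  0.67516993 -0.03557403] 0.008180967413441665
```

View pics/scene7.png

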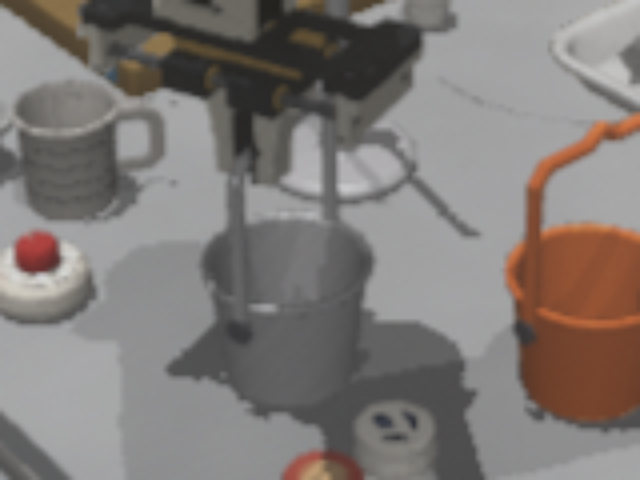

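>>> {"api": "apply_moves", "payload": {
  "deltas": [
    {"tx": 0, "ty": 0, "tz": 0, "turn": 0, "gripper": 0},
    {"tx": 0, "ty": -0.005, "tz": 0, "turn": 0, "gripper": 0},
    {"tx": 0, "ty": -0.015, "tz": 0, "turn": 0, "gripper": 0},
    {"tx": 0, "ty": -0.03, "tz": 0, "turn": 0, "gripper": 0},
    {"tx": 0, "ty": -0.03, "tz": 0, "turn": 0, "gripper": 0}
  ],
  "newtons": 60
}}

```text
time_s: 10.55
tcp_pos: [0.4339, 0.3523, 0.2188]
eef_rot: [-90.2, -0.1, 111.2]
contact_force: [0.0, 0.2, -2.1]
gripper_width: 0.0079
```

```bash
python3 - <<'E'
from h import *
s=r.get_state();print(s["tcp_pos"],s["contact_force"],s["moment"],s["gripper_width"])
p,d=capture("scene");cv2.imwrite("pics/scene8.png",cv2.resize(p[200:320,220:380,::-1],None,fx=4,fy=4))
E
```

```text
[0.43394695 0.35230471 0.21882757] [ 0.04264231  0.22972084 -2.07881263] [ 0.17486887  0.05693314 -0.04454486] 0.007922685666037564
```

View pics/scene8.png

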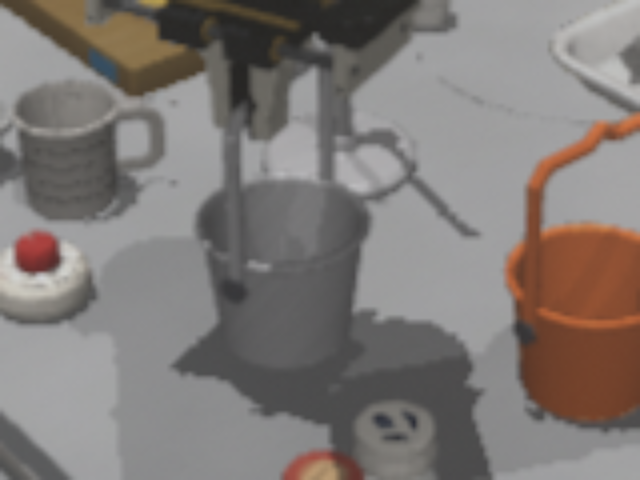

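Lifted cleanly and upright, carrying 2.1 N. Next I raise it and turn the handle to 79.7°.

>>> {"api": "apply_moves", "payload": {
  "deltas": [
    {"tx": 0, "ty": -0.01, "tz": 0, "turn": 0.06, "gripper": 0},
    {"tx": 0, "ty": -0.025, "tz": 0, "turn": 0.16, "gripper": 0},
    {"tx": 0, "ty": -0.04, "tz": 0, "turn": 0.28, "gripper": 0},
    {"tx": 0, "ty": -0.055, "tz": 0, "turn": 0.42, "gripper": 0},
    {"tx": 0, "ty": -0.06, "tz": 0, "turn": 0.53, "gripper": 0}
  ]
}}

```text
time_s: 11.1
tcp_pos: [0.4333, 0.3517, 0.2775]
eef_rot: [-90.0, -0.1, 80.5]
contact_force: [0.1, -0.1, -2.3]
gripper_width: 0.0083
```

```bash
python3 mv.py .4685 .1993 .278 79.7
```

```text
[0.4685, 0.1993, 0.278, 79.7] [-0.1444 -0.0007 -0.06  ] 0.013
```

>>> {"api": "apply_moves", "payload": {
  "deltas": [
    {"tx": -0.01, "ty": 0, "tz": -0.004, "turn": 0, "gripper": 0},
    {"tx": -0.03, "ty": 0, "tz": -0.012, "turn": 0.005, "gripper": 0},
    {"tx": -0.055, "ty": 0, "tz": -0.022, "turn": 0.01, "gripper": 0},
    {"tx": -0.08, "ty": 0, "tz": -0.032, "turn": 0.013, "gripper": 0},
    {"tx": -0.1, "ty": 0, "tz": -0.041, "turn": 0.013, "gripper": 0}
  ]
}}

```text
time_s: 11.6
tcp_pos: [0.4571, 0.2433, 0.2757]
eef_rot: [-89.9, 0.1, 80.1]
contact_force: [-0.1, -0.2, -1.8]
gripper_width: 0.0082
```

>>> {"api": "apply_moves", "payload": {
  "deltas": [
    {"tx": -0.015, "ty": 0, "tz": -0.006, "turn": 0, "gripper": 0},
    {"tx": -0.03, "ty": 0, "tz": -0.013, "turn": 0, "gripper": 0},
    {"tx": -0.04, "ty": 0, "tz": -0.017, "turn": 0, "gripper": 0},
    {"tx": -0.044, "ty": 0, "tz": -0.018, "turn": 0, "gripper": 0},
    {"tx": -0.044, "ty": 0, "tz": -0.018, "turn": 0, "gripper": 0}
  ]
}}

```text
time_s: 12.1
tcp_pos: [0.4677, 0.1994, 0.2765]
eef_rot: [-90.0, -0.0, 80.0]
contact_force: [1.5, 0.1, -3.0]
gripper_width: 0.0083
```

```bash
python3 mv.py .4685 .1993 .278 79.7 .5226 .1895 .278 79.7; python3 - <<'E'
from h import *
for n in("scene","top"):
    p,d=capture(n); np.savez(f"{n}9.npz",p=p,d=d)
    b=(150,330,220,400) if n=="scene" else (80,280,220,420)
    cv2.imwrite(f"pics/{n}9.png",cv2.resize(p[b[0]:b[1],b[2]:b[3],::-1],None,fx=3,fy=3))
E
```

```text
[0.4685, 0.1993, 0.278, 79.7] [ 0.     -0.0015 -0.0008] 0.005
[0.5226, 0.1895, 0.278, 79.7] [-0.0002 -0.0015 -0.0558] 0.005
```

View pics/scene9.png

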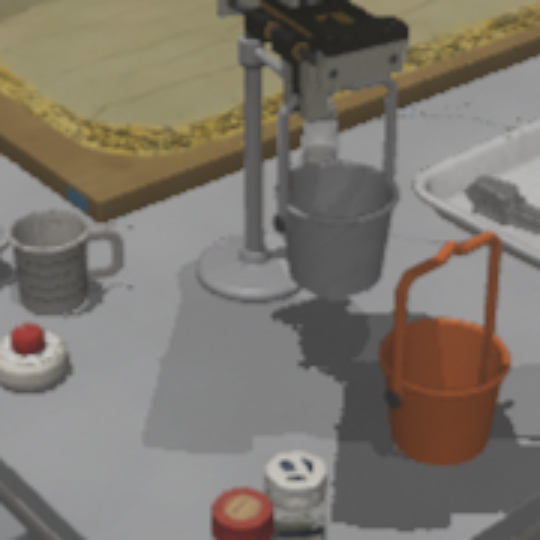

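View pics/top9.png

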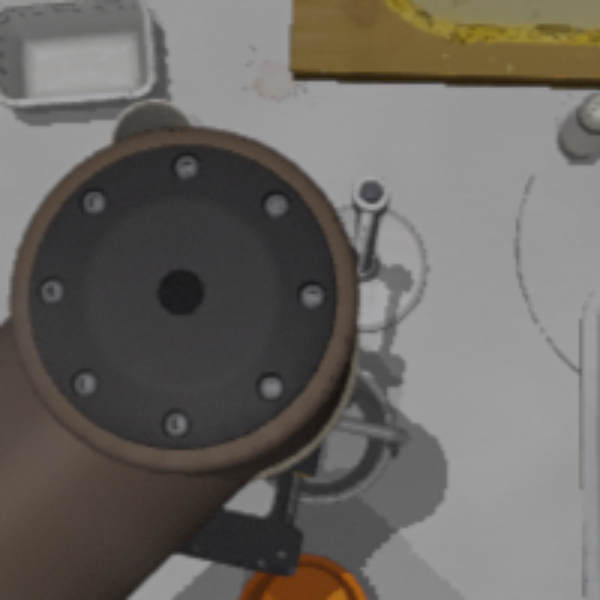

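The pail is upright just outside the hook tip. I'll check its actual position and tilt in hand before threading.

```bash
python3 - <<'E'
from h import *
from fit import circ
for n in("scene","top"):
    d=np.load(n+"9.npz")["d"];W=cloud(n,d).reshape(-1,3);W=W[np.isfinite(W[:,0])]
    q=W[(np.hypot(W[:,0]-.463,W[:,1]-.168)<.075)&(W[:,2]>.14)&(W[:,2]<.2)]
    print(n,len(q))
    # rim points: outer radius >45mm
    c=np.array([.463,.168])
    for it in range(3):
        rr=np.hypot(*(q[:,:2]-c).T); m=(rr>.047)&(rr<.062)
        P=q[m]; 
        # upper envelope by azimuth
        az=np.degrees(np.arctan2(P[:,1]-c[1],P[:,0]-c[0]))//15
        top=np.array([P[az==k][np.argmax(np.where(P[az==k][:,2]<.184,P[az==k][:,2],0))] for k in np.unique(az)])
        f=circ(top,.0545);c=f[:2]
    A=np.c_[top[:,:2]-c,np.ones(len(top))];s=np.linalg.lstsq(A,top[:,2],rcond=None)[0]
    print(" centre",c,"rim plane",s,"n",len(top),top.round(3)[::2])
    h=W[(np.hypot(W[:,0]-.463,W[:,1]-.168)<.075)&(W[:,2]>.255)&(W[:,2]<.295)]
    e=(h[:,:2]-[.463,.1686])@[-.984,.179]; s=(h[:,:2]-[.463,.1686])@[.179,.984]
    for k in np.arange(-.06,.02,.01):
        m=(abs(s-k)<.005)&(abs(e)<.012)
        if m.sum()>2:print("   s",k.round(3),m.sum(),"e",e[m].mean().round(4),"ztop",h[m,2].max().round(4))
E
```

```text
scene 934
 centre [0.45927432 0.17165929] rim plane [-0.04468133 -0.01983076  0.17650779] n 24 [[0.407 0.163 0.178]
 [0.418 0.138 0.179]
 [0.439 0.125 0.177]
 [0.472 0.12  0.177]
 [0.489 0.131 0.177]
 [0.508 0.158 0.179]
 [0.512 0.176 0.177]
 [0.498 0.209 0.173]
 [0.477 0.227 0.164]
 [0.454 0.222 0.179]
 [0.43  0.212 0.177]
 [0.414 0.195 0.178]]
   s -0.06 6 e 0.0052 ztop 0.269
   s -0.05 16 e 0.0044 ztop 0.2744
   s -0.04 9 e 0.0044 ztop 0.277
   s -0.03 7 e 0.0046 ztop 0.2773
   s -0.02 6 e 0.0049 ztop 0.2777
   s -0.01 7 e 0.0043 ztop 0.2783
top 324
 centre [0.4641649  0.17440309] rim plane [-0.00955262 -0.01253092  0.17806867] n 12 [[0.41  0.164 0.179]
 [0.417 0.146 0.178]
 [0.449 0.121 0.182]
 [0.476 0.123 0.179]
 [0.498 0.133 0.178]
 [0.42  0.204 0.178]]
   s -0.06 5 e 0.0009 ztop 0.2685
   s -0.05 25 e 0.0002 ztop 0.2799
   s -0.04 26 e 0.0003 ztop 0.2808
   s -0.03 26 e 0.0004 ztop 0.2804
   s -0.02 25 e 0.0001 ztop 0.2807
   s -0.01 14 e 0.0013 ztop 0.2802
```

```bash
python3 - <<'E'
from h import *
for n in("scene","top"):
    d=np.load(n+"9.npz")["d"];W=cloud(n,d).reshape(-1,3);W=W[np.isfinite(W[:,0])]
    e=(W[:,:2]-[.463,.1686])@[-.984,.179]; s=(W[:,:2]-[.463,.1686])@[.179,.984]
    m=(abs(e)<.012)&(s>-.075)&(s<-.03)&(W[:,2]>.18)
    print(n)
    for z in np.arange(.19,.29,.01):
        k=m&(abs(W[:,2]-z)<.005)
        if k.sum():print("  z",z.round(3),k.sum(),"s",s[k].min().round(4),s[k].mean().round(4),s[k].max().round(4),"e",e[k].mean().round(4))
    # +y leg
    m=(abs(e)<.015)&(s>.03)&(s<.08)&(W[:,2]>.18)
    for z in np.arange(.19,.25,.01):
        k=m&(abs(W[:,2]-z)<.005)
        if k.sum():print("  +z",z.round(3),k.sum(),"s",s[k].min().round(4),s[k].mean().round(4),s[k].max().round(4))
    # rim extents
    m=(abs(W[:,2]-.176)<.006)&(np.hypot(e,s)<.075)
    print("  rim s",np.percentile(s[m],[1,99]),"e",np.percentile(e[m],[1,99]))
E
```

```text
scene
  z 0.19 9 s -0.0583 -0.0537 -0.0508 e 0.0034
  z 0.2 9 s -0.0575 -0.054 -0.0502 e 0.0047
  z 0.21 14 s -0.0609 -0.0551 -0.0496 e 0.0037
  z 0.22 15 s -0.0606 -0.0539 -0.0503 e 0.0037
  z 0.23 14 s -0.0565 -0.0536 -0.0513 e 0.0039
  z 0.24 12 s -0.0587 -0.0547 -0.0516 e 0.0032
  z 0.25 14 s -0.0575 -0.0535 -0.0504 e 0.0029
  z 0.26 9 s -0.0569 -0.0541 -0.0505 e 0.0056
  z 0.27 19 s -0.0569 -0.0473 -0.0315 e 0.004
  z 0.28 7 s -0.0443 -0.0377 -0.0308 e 0.0048
  +z 0.19 11 s 0.0514 0.0562 0.0607
  +z 0.2 14 s 0.0501 0.0565 0.0604
  +z 0.21 13 s 0.0522 0.0564 0.0595
  +z 0.22 14 s 0.0505 0.0558 0.0602
  +z 0.23 16 s 0.0511 0.0559 0.0599
  +z 0.24 12 s 0.0505 0.0559 0.0583
  rim s [-0.05437693  0.05830205] e [-0.05074563  0.05799782]
top
  z 0.2 3 s -0.053 -0.0509 -0.0486 e 0.005
  z 0.21 1 s -0.0477 -0.0477 -0.0477 e 0.0025
  z 0.22 1 s -0.0498 -0.0498 -0.0498 e 0.0047
  z 0.23 2 s -0.0512 -0.0501 -0.0489 e 0.0041
  z 0.24 1 s -0.0528 -0.0528 -0.0528 e 0.005
  z 0.25 1 s -0.0545 -0.0545 -0.0545 e 0.0049
  z 0.27 23 s -0.0572 -0.0509 -0.031 e 0.0002
  z 0.28 46 s -0.0497 -0.0395 -0.0301 e 0.0006
  rim s [-0.05036034  0.02941303] e [-0.04758763  0.05578798]
```

In the scene view the handle legs are at -54 and +56 mm, vertical, so the pail is centred within about 1 mm and upright. I'll thread it over the tip.

>>> {"api": "apply_moves", "payload": {
  "deltas": [
    {"tx": 0, "ty": -0.002, "tz": -0.006, "turn": 0.005, "gripper": 0},
    {"tx": -0.0005, "ty": -0.002, "tz": -0.018, "turn": 0.005, "gripper": 0},
    {"tx": -0.001, "ty": -0.002, "tz": -0.032, "turn": 0.005, "gripper": 0},
    {"tx": -0.001, "ty": -0.002, "tz": -0.046, "turn": 0.005, "gripper": 0},
    {"tx": -0.001, "ty": -0.002, "tz": -0.055, "turn": 0.005, "gripper": 0}
  ]
}}

```text
time_s: 12.7
tcp_pos: [0.5233, 0.1889, 0.2781]
eef_rot: [-90.0, 0.0, 79.7]
contact_force: [0.6, 0.2, -2.6]
gripper_width: 0.0078
```

>>> {"api": "apply_moves", "payload": {
  "deltas": [
    {"tx": 0, "ty": 0, "tz": 0, "turn": 0, "gripper": 0},
    {"tx": 0, "ty": 0, "tz": 0, "turn": 0, "gripper": 0}
  ]
}}

```text
time_s: 12.9
tcp_pos: [0.5217, 0.189, 0.2781]
eef_rot: [-90.0, 0.0, 79.7]
contact_force: [0.6, 0.3, -2.6]
gripper_width: 0.0084
```

```bash
python3 mv.py .5226 .1895 .278 79.7 .5226 .1885 .242 79.7; python3 - <<'E'
from h import *
for n in("scene","top"):
    p,d=capture(n); np.savez(f"{n}10.npz",p=p,d=d)
    b=(130,290,240,400) if n=="scene" else (80,280,220,420)
    cv2.imwrite(f"pics/{n}10.png",cv2.resize(p[b[0]:b[1],b[2]:b[3],::-1],None,fx=3,fy=3,interpolation=cv2.INTER_CUBIC))
    W=cloud(n,d).reshape(-1,3);W=W[np.isfinite(W[:,0])]
    e=(W[:,:2]-[.6203,.140])@[-.984,.179]; s=(W[:,:2]-[.6203,.140])@[.179,.984]
    k=(e>.118)&(e<.145)&(abs(s)<.02)&(W[:,2]>.22)&(W[:,2]<.272);print(n,"tip",k.sum(),e[k].max() if k.any() else 0,s[k].mean())
    for z in np.arange(.2,.3,.01):
        k=(abs(W[:,2]-z)<.005)&(e>.085)&(e<.125)&(s>-.07)&(s<-.015)
        if k.sum()>1:print("  z",z.round(3),"leg e",e[k].mean().round(4),"s",s[k].mean().round(4),s[k].min().round(4),s[k].max().round(4))
E
```

```text
[0.5226, 0.1895, 0.278, 79.7] [ 0.0007  0.0001 -0.0008] -0.0
[0.5226, 0.1885, 0.242, 79.7] [-0.0003  0.0361 -0.001 ] -0.0
scene tip 33 0.13557155876375532 -0.00024444664573507245
  z 0.2 leg e 0.1097 s -0.0542 -0.0597 -0.049
  z 0.21 leg e 0.108 s -0.0552 -0.0614 -0.0512
  z 0.22 leg e 0.1088 s -0.0537 -0.0585 -0.0479
  z 0.23 leg e 0.1085 s -0.0548 -0.0589 -0.0516
  z 0.24 leg e 0.1101 s -0.0545 -0.0594 -0.0522
  z 0.25 leg e 0.1101 s -0.0546 -0.0576 -0.0516
  z 0.26 leg e 0.1097 s -0.0544 -0.06 -0.0505
  z 0.27 leg e 0.1097 s -0.044 -0.0586 -0.0153
  z 0.28 leg e 0.1092 s -0.0318 -0.0483 -0.0152
top tip 3 0.12932330436236958 -0.0038163135558948423
  z 0.2 leg e 0.1091 s -0.0498 -0.051 -0.0486
  z 0.21 leg e 0.1101 s -0.0526 -0.0548 -0.0501
  z 0.22 leg e 0.1094 s -0.0505 -0.0517 -0.0493
  z 0.23 leg e 0.1101 s -0.0533 -0.0556 -0.0508
  z 0.24 leg e 0.1095 s -0.0512 -0.0525 -0.05
  z 0.25 leg e 0.1094 s -0.0528 -0.0562 -0.0494
  z 0.26 leg e 0.1101 s -0.055 -0.057 -0.053
  z 0.27 leg e 0.1064 s -0.0543 -0.0583 -0.0497
  z 0.28 leg e 0.1059 s -0.0331 -0.0535 -0.0153
```

View pics/scene10.png

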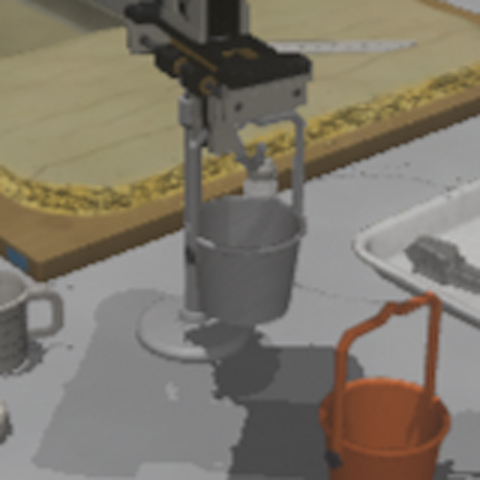

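View pics/top10.png

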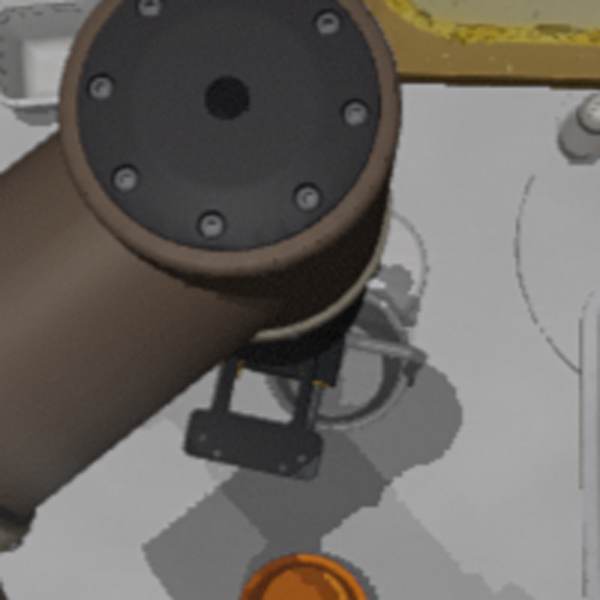

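The handle is 106 mm from the pivot and the tip lies within 1 mm of the notch plane. I'll lower it.

>>> {"api": "apply_moves", "payload": {
  "deltas": [
    {"tx": 0, "ty": 0.006, "tz": 0, "turn": 0, "gripper": 0},
    {"tx": 0, "ty": 0.014, "tz": 0, "turn": 0, "gripper": 0},
    {"tx": 0, "ty": 0.022, "tz": 0, "turn": 0, "gripper": 0},
    {"tx": 0, "ty": 0.029, "tz": 0, "turn": 0, "gripper": 0},
    {"tx": 0, "ty": 0.031, "tz": 0, "turn": 0, "gripper": 0}
  ]
}}

```text
time_s: 13.5
tcp_pos: [0.521, 0.189, 0.2462]
eef_rot: [-89.9, 0.1, 79.7]
contact_force: [-0.3, -0.0, -2.1]
gripper_width: 0.0084
```

>>> {"api": "apply_moves", "payload": {
  "deltas": [
    {"tx": 0, "ty": 0.001, "tz": 0, "turn": 0, "gripper": 0},
    {"tx": 0, "ty": 0.002, "tz": 0, "turn": 0, "gripper": 0},
    {"tx": 0, "ty": 0.002, "tz": 0, "turn": 0, "gripper": 0}
  ]
}}

```text
time_s: 13.8
tcp_pos: [0.5217, 0.1893, 0.2457]
eef_rot: [-90.0, -0.0, 79.7]
contact_force: [-0.1, 0.4, -2.1]
gripper_width: 0.0079
```

>>> {"api": "apply_moves", "payload": {
  "deltas": [
    {"tx": 0, "ty": 0.0015, "tz": 0, "turn": 0, "gripper": 0},
    {"tx": 0, "ty": 0.0015, "tz": 0, "turn": 0, "gripper": 0}
  ]
}}

```text
time_s: 14.0
tcp_pos: [0.5216, 0.1892, 0.244]
eef_rot: [-90.0, -0.0, 79.7]
contact_force: [0.3, 0.6, -1.6]
gripper_width: 0.0083
```

>>> {"api": "apply_moves", "payload": {
  "deltas": [
    {"tx": 0, "ty": 0.001, "tz": 0, "turn": 0, "gripper": 0},
    {"tx": 0, "ty": 0.001, "tz": 0, "turn": 0, "gripper": 0}
  ]
}}

```text
time_s: 14.2
tcp_pos: [0.5217, 0.1893, 0.2433]
eef_rot: [-90.0, -0.0, 79.7]
contact_force: [0.6, -0.0, -0.1]
gripper_width: 0.0083
```

>>> {"api": "apply_moves", "payload": {
  "deltas": [
    {"tx": 0, "ty": 0.001, "tz": 0, "turn": 0, "gripper": 0},
    {"tx": 0, "ty": 0.001, "tz": 0, "turn": 0, "gripper": 0}
  ]
}}

```text
time_s: 14.4
tcp_pos: [0.5218, 0.1893, 0.2425]
eef_rot: [-90.0, -0.0, 79.8]
contact_force: [-0.6, 0.3, 3.7]
gripper_width: 0.0086
```

>>> {"api": "apply_moves", "payload": {
  "deltas": [
    {"tx": 0, "ty": 0.0005, "tz": 0, "turn": 0, "gripper": 0},
    {"tx": 0, "ty": 0.0005, "tz": 0, "turn": 0, "gripper": 0}
  ]
}}

```text
time_s: 14.6
tcp_pos: [0.5219, 0.1893, 0.2421]
eef_rot: [-90.0, -0.0, 79.8]
contact_force: [-1.1, 0.0, 5.1]
gripper_width: 0.0084
```

It's seated: contact began at TCP z ≈ 0.243, as predicted for the saddle. I'll take a look, ease off slightly and then release.

>>> {"api": "apply_moves", "payload": {
  "deltas": [
    {"tx": 0, "ty": -0.0007, "tz": 0, "turn": 0, "gripper": 0},
    {"tx": 0, "ty": -0.0007, "tz": 0, "turn": 0, "gripper": 0}
  ],
  "newtons": 15
}}

```text
time_s: 14.8
tcp_pos: [0.5214, 0.1893, 0.242]
eef_rot: [-90.0, -0.0, 79.7]
contact_force: [-1.0, 0.2, 0.9]
gripper_width: 0.0093
```

```bash
python3 - <<'E'
from h import *
s=r.get_state();print(s["contact_force"],s["moment"])
p,d=capture("scene");cv2.imwrite("pics/scene11.png",cv2.resize(p[140:260,260:380,::-1],None,fx=5,fy=5,interpolation=cv2.INTER_CUBIC))
E
```

```text
[-1.00638418  0.22848417  0.93688969] [ 0.13596636  0.54173558 -0.05114047]
```

View pics/scene11.png

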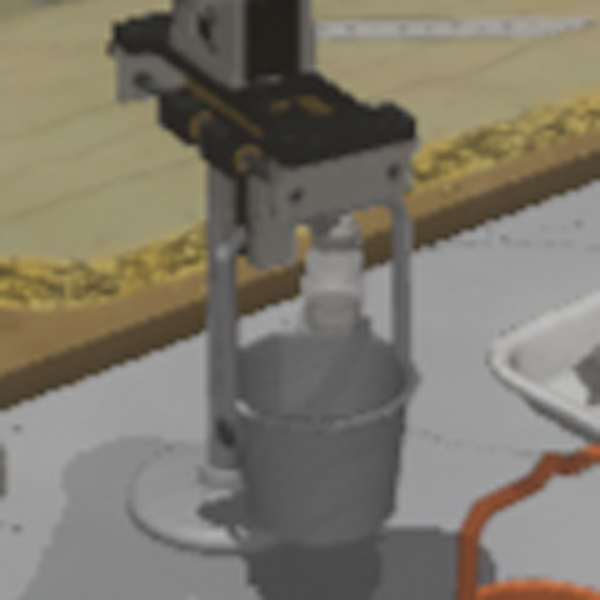

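>>> {"api": "apply_moves", "payload": {
  "deltas": [
    {"tx": 0, "ty": 0, "tz": 0, "turn": 0, "gripper": 0.012},
    {"tx": 0, "ty": 0, "tz": 0, "turn": 0, "gripper": 0.016},
    {"tx": 0, "ty": 0, "tz": 0, "turn": 0, "gripper": 0.022},
    {"tx": 0, "ty": 0, "tz": 0, "turn": 0, "gripper": 0.03},
    {"tx": 0, "ty": 0, "tz": 0, "turn": 0, "gripper": 0.036}
  ]
}}

```text
time_s: 15.35
tcp_pos: [0.5217, 0.1892, 0.2423]
eef_rot: [-90.0, -0.0, 79.7]
contact_force: [-0.1, -0.3, -0.4]
gripper_width: 0.0321
```

```bash
python3 - <<'E'
from h import *
s=r.get_state();print(s["contact_force"],s["moment"],s["gripper_width"])
p,d=capture("scene");cv2.imwrite("pics/scene12.png",cv2.resize(p[140:260,260:380,::-1],None,fx=5,fy=5,interpolation=cv2.INTER_CUBIC))
E
```

```text
[-0.07335963 -0.30800043 -0.40897475] [0.03279045 0.13371433 0.04947954] 0.03209567013163811
```

View pics/scene12.png

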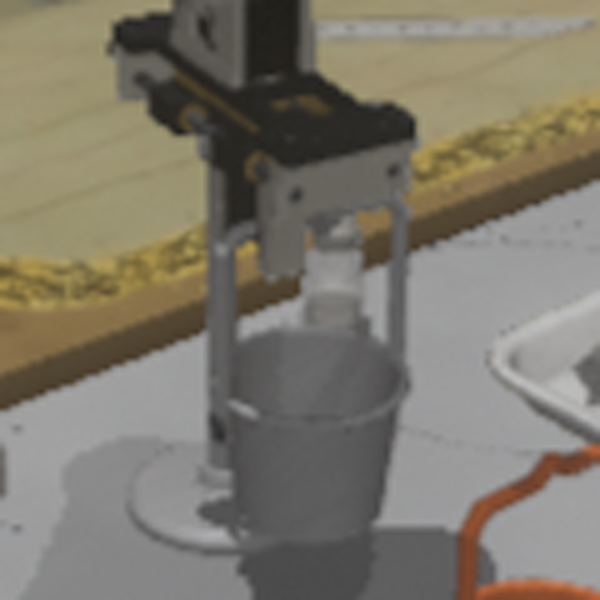

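The pail hangs free and no contact force remains. I'll retreat straight up, then away.

>>> {"api": "apply_moves", "payload": {
  "deltas": [
    {"tx": 0, "ty": 0, "tz": 0, "turn": 0, "gripper": 0.036},
    {"tx": 0, "ty": -0.01, "tz": 0, "turn": 0, "gripper": 0.036},
    {"tx": 0, "ty": -0.03, "tz": 0, "turn": 0, "gripper": 0.036},
    {"tx": 0, "ty": -0.06, "tz": 0, "turn": 0, "gripper": 0.036},
    {"tx": 0, "ty": -0.09, "tz": 0, "turn": 0, "gripper": 0.036}
  ]
}}

```text
time_s: 15.9
tcp_pos: [0.5215, 0.1891, 0.3339]
eef_rot: [-90.0, 0.0, 79.8]
contact_force: [-0.0, 0.9, 0.1]
gripper_width: 0.0361
```

>>> {"api": "apply_moves", "payload": {
  "deltas": [
    {"tx": 0.02, "ty": -0.01, "tz": 0.01, "turn": 0, "gripper": 0.036},
    {"tx": 0.05, "ty": -0.02, "tz": 0.03, "turn": 0, "gripper": 0.036},
    {"tx": 0.09, "ty": -0.02, "tz": 0.05, "turn": 0, "gripper": 0.036},
    {"tx": 0.13, "ty": -0.02, "tz": 0.07, "turn": 0, "gripper": 0.036},
    {"tx": 0.17, "ty": -0.02, "tz": 0.08, "turn": 0, "gripper": 0.036}
  ]
}}

```text
time_s: 16.4
tcp_pos: [0.4721, 0.3723, 0.354]
eef_rot: [-90.0, -0.1, 79.8]
contact_force: [0.9, -0.0, 0.1]
gripper_width: 0.0363
```

>>> {"api": "apply_moves", "payload": {
  "deltas": [
    {"tx": 0, "ty": 0, "tz": 0, "turn": 0, "gripper": 0.036},
    {"tx": 0, "ty": 0, "tz": 0, "turn": 0, "gripper": 0.036},
    {"tx": 0, "ty": 0, "tz": 0, "turn": 0, "gripper": 0.036},
    {"tx": 0, "ty": 0, "tz": 0, "turn": 0, "gripper": 0.036},
    {"tx": 0, "ty": 0, "tz": 0, "turn": 0, "gripper": 0.036}
  ]
}}

```text
time_s: 16.9
tcp_pos: [0.4735, 0.3699, 0.3528]
eef_rot: [-90.0, -0.0, 79.7]
contact_force: [0.3, 0.1, 0.4]
gripper_width: 0.0364
```

```bash
python3 - <<'E'
from h import *
for n in("scene","top"):
    p,d=capture(n); np.savez(f"{n}13.npz",p=p,d=d)
    b=(130,290,240,400) if n=="scene" else (80,280,220,440)
    cv2.imwrite(f"pics/{n}13.png",cv2.resize(p[b[0]:b[1],b[2]:b[3],::-1],None,fx=3,fy=3,interpolation=cv2.INTER_CUBIC))
    W=cloud(n,d).reshape(-1,3);W=W[np.isfinite(W[:,0])]
    a=W[(np.hypot(W[:,0]-.59,W[:,1]-.145)<.03)&(abs(W[:,0]-.57)<.035)&(W[:,2]>.24)&(W[:,2]<.262)]
    if len(a)>9:
        l=cv2.fitLine(a[:,:2].astype(np.float32),cv2.DIST_HUBER,0,.01,.01).ravel();print(n,"arm angle",np.degrees(np.arctan(l[1]/l[0])),len(a))
    e=(W[:,:2]-[.6203,.140])@[-.984,.179]; s=(W[:,:2]-[.6203,.140])@[.179,.984]
    for k0 in np.arange(-.06,.061,.01):
        k=(abs(s-k0)<.005)&(e>.09)&(e<.12)&(W[:,2]>.22)&(W[:,2]<.265)
        if k.sum()>1:print("  s",k0.round(2),"e",e[k].mean().round(4),"ztop",W[k,2].max().round(4))
    for sg in(-1,1):
      for z in(.16,.18,.2,.22):
        k=(abs(W[:,2]-z)<.008)&(e>.085)&(e<.13)&(abs(s*sg-.055)<.012)
        if k.sum()>1:print("  leg",sg,z,e[k].mean().round(4),s[k].mean().round(4))
E
```

```text
scene arm angle -11.687787 34
  s -0.06 e 0.1115 ztop 0.2379
  s -0.05 e 0.1101 ztop 0.2477
  s -0.04 e 0.1095 ztop 0.2477
  s -0.03 e 0.1107 ztop 0.2471
  s -0.02 e 0.1109 ztop 0.246
  s -0.01 e 0.1083 ztop 0.2501
  s 0.0 e 0.1071 ztop 0.2554
  s 0.01 e 0.1079 ztop 0.2526
  s 0.02 e 0.1085 ztop 0.2481
  s 0.03 e 0.1078 ztop 0.2476
  s 0.04 e 0.1086 ztop 0.2474
  s 0.05 e 0.1078 ztop 0.2473
  s 0.06 e 0.1076 ztop 0.241
  leg -1 0.16 0.1096 -0.0569
  leg -1 0.18 0.1106 -0.0563
  leg -1 0.2 0.111 -0.0548
  leg -1 0.22 0.1097 -0.0565
  leg 1 0.16 0.1084 0.0527
  leg 1 0.18 0.1082 0.0541
  leg 1 0.2 0.1089 0.0543
  leg 1 0.22 0.1076 0.0548
top arm angle -10.671051 104
  s -0.06 e 0.1076 ztop 0.2401
  s -0.05 e 0.108 ztop 0.2491
  s -0.04 e 0.107 ztop 0.249
  s -0.03 e 0.1064 ztop 0.2495
  s -0.02 e 0.1068 ztop 0.2486
  s -0.01 e 0.1066 ztop 0.2528
  s 0.0 e 0.1048 ztop 0.2553
  s 0.01 e 0.1058 ztop 0.2534
  s 0.02 e 0.1057 ztop 0.2488
  s 0.03 e 0.1055 ztop 0.2489
  s 0.04 e 0.1051 ztop 0.2484
  s 0.05 e 0.1057 ztop 0.2479
  s 0.06 e 0.1053 ztop 0.2382
  leg -1 0.16 0.1105 -0.0532
  leg -1 0.18 0.1112 -0.0543
  leg -1 0.2 0.111 -0.0546
  leg -1 0.22 0.1115 -0.0536
  leg 1 0.16 0.1077 0.0522
  leg 1 0.18 0.1082 0.0528
  leg 1 0.2 0.1073 0.0518
  leg 1 0.22 0.1085 0.0538
```

View pics/scene13.png

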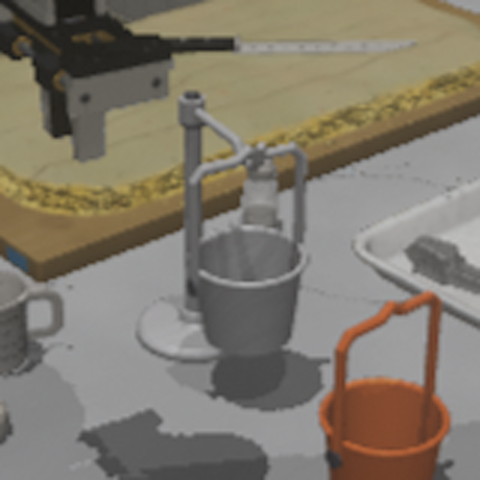

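View pics/top13.png

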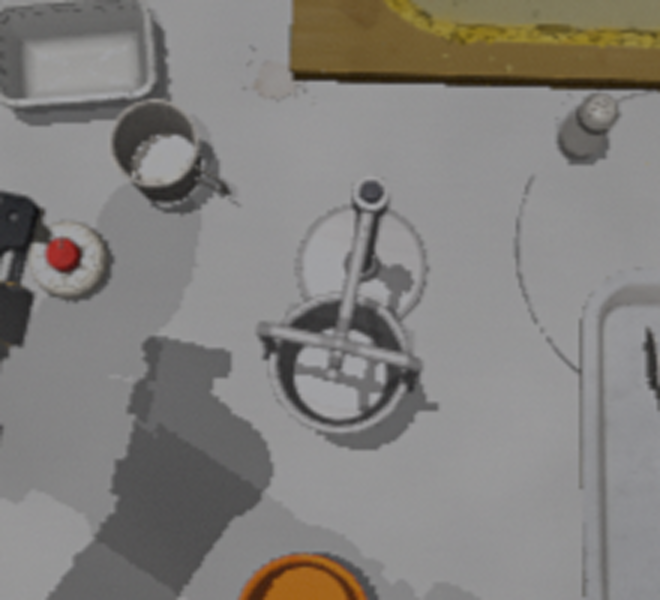

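The pail hangs with its notch in the dip: the bar is level across both sides, and the notch top is at the hook line. Last, I compare the hook angle with the at-stop picture and check that the bystanders haven't moved.

```bash
python3 - <<'E'
from h import *
for f in("top5","top13"):
    d=np.load(f+".npz")["d"];W=cloud("top",d).reshape(-1,3);W=W[np.isfinite(W[:,0])]
    a=W[(np.hypot(W[:,0]-.59,W[:,1]-.145)<.03)&(abs(W[:,0]-.57)<.035)&(W[:,2]>.24)&(W[:,2]<.262)]
    l=cv2.fitLine(a[:,:2].astype(np.float32),cv2.DIST_HUBER,0,.01,.01).ravel();print(f,np.degrees(np.arctan(l[1]/l[0])))
for n in("top",):
    A=np.load("top0.npz")["p"].astype(int);B=np.load("top13.npz")["p"].astype(int)
    for nm,(u,v) in dict(timer=(242,166),cup=(273,130),mill=(416,122)).items():
        for f,I in(("0",A),("13",B)):
            pass
        T=A[v-12:v+12,u-12:u+12].astype(np.uint8);S=B[v-18:v+18,u-18:u+18].astype(np.uint8)
        m=cv2.matchTemplate(S,T,cv2.TM_CCOEFF_NORMED);print(nm,cv2.minMaxLoc(m)[1::2])
p,d=capture("top");E=np.load("top13.npz")["p"];print("pail motion diff",np.abs(p.astype(int)-E)[150:250,300:370].mean())
s=r.get_state();print(s["time_s"]); r.close_job()
E
```

```text
top5 -10.710518
top13 -10.671051
timer (0.7898796200752258, (6, 6))
cup (0.996977686882019, (6, 6))
mill (0.9987668991088867, (6, 6))
pail motion diff 0.7502857142857143
17.05
the job is handed in; nothing more can be done
```

The small steel pail now hangs by its handle on the swung-out hook, with the raised notch sitting in the dip. The job was handed in at 17.05 s of the 61 s allowed.

I pushed the hook out until it hit its rigid stop, where the tool stopped moving while the force rose to about 16 N. I then gripped the pail's handle 31 mm off the notch, lifted it upright and threaded it over the hook tip. Finally I lowered it into the dip, released it and backed away.

**Last checks:**
- **Hook:** the arm was at -10.67° in the top view, against -10.71° just after it reached the stop, so it stayed fully out.
- **Pail:** the notch is at the hook line, about 105–106 mm from the pivot, against 105 mm for the dip. The handle is level within about 1 mm and the legs are vertical. Between the last two top pictures I saw no sign of swinging.
- **Bystanders:** in the top view, the timer, measuring cup and salt shaker showed no shift. The timer's match score was weaker (0.79, against over 0.99 for the other two), probably because the gripper partly covers it or shades it.

The two cameras disagreed by about 3 mm on the handle's position, which fits their calibration error and the visible side of the bar.

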